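# Fit and lock the tube platform on the rocking mixer

### The arm

A 6-joint arm with a two-finger parallel gripper is mounted at the origin on the work surface. World frame = base frame: x ahead of the robot, y to its left, z up, the work surface at z = 0. Lengths are in m, angles in degrees, forces in N, time in s.
With the tool pointing down it reaches from about 0.275 to 0.85 m from the base axis. Payload 19 kg.
Tool frame: the origin (TCP) lies on the centre line of the jaws, within the pads' length; the fingertips stand 8 mm ahead of it and the grasp point (between the pads) lies 11 mm behind it; z points along the fingers, x is the direction in which the jaws open and shut, and the axes are right-handed (so a half turn about z gives the same grasp; the last joint's range is limited). The gripper opens to 85 mm and grips with 20 to 120 N. Pads are 22 mm wide; open, the fingers measure 114 mm over their backs; the gripper's body (76 mm by 85 mm) begins 54 mm behind the grasp point. The pads swing forward as they close: fully open they stand 13 mm farther back than shut.
Start: joints at [-78.438, 8.623, 82.357, -0, 89.026, -7.678], TCP at [0.189, -0.543, 0.239] pointing down, gripper open.
Joint ranges: [-160.23, 160.23], [-39.13, 120.54], [6.94, 153.29], [-79.49, 259.48], [9.18, 160.14], [-161.06, 161.06]. Speed limits (degrees/s): [108.29, 108.29, 127.2, 172.46, 172.46, 172.46].

### API

Orientations are given as a 3x3 rotation matrix whose columns are the frame's x, y, z axes.
In Python, from rig import * gives the robot as it stands.
- The arm moves only by the tool servo_tool, never from a script. Its argument "increments" is a list of rows, each an object with "slide": the shift along the tool's x, y, z in mm, a list of three; "twist": the turn, a rotation vector about the tool's x, y, z in degrees, a list of three; "grip": the opening, from 0 (shut) to 1 (fully open). A call has exactly 8 rows; each row shifts and turns the commanded pose from where the row before left it, along the tool's axes as they then stand; what a row does not reach is not made up. A row lasts 1/10 s, in which the tool goes at most 50 mm and 8.59 degrees, less where a joint would pass 70% of its speed; a pose out of reach is approached as far as the arm can. A call is refused whole if a number of a shift passes 50 or a number of a turn 8.59, either way. A call with a gripper value outside its range is refused whole. The fingers move at their own pace and stop on an object; "squeeze" is the grip in N (left out, the last holds). Time passes only in rows, so rows that do not move let the fingers close, or fill a call up. It gives the time, the measured TCP pose, the force and the opening at its end, in the units of the state.
- get_obs(): the state, without advancing time (a new reading comes with each control period).
- grab_frame(name): name is "scene" or "top"; returns the picture (384x512x3 uint8, blue, green, red); there is no depth.
- calibration(name): a dict with "fx", "fy", "cx", "cy" (pixels), "dist_coeffs" ([k1, k2, p1, p2, k3] as OpenCV has them; the pictures are not rectified), "position" and "rotation" of the camera in the world. Camera axes: x right, y down, z forward; pixel columns grow to the right and rows downward; lengths in m; the calibration is good to about 2 mm. A picture is of the moment at which its call begins. calibration takes no time and is no camera call.
- close_job(): hands the job in, once; it reports no verdict.
Trained networks look in the newest picture that a camera, given by its name, has taken for a name from the list of things; names that differ only in an ending like _2 or _b are one class to them, and where a whole thing is asked for, a point or a joint stands for the part that bears it (a point fixed in the world has none). Each returns a list of dicts, best first, with "p" (0 to 1); they miss things now and then, are a little off and sometimes report something else, mostly with a low value. They report only what shows in the picture. A call takes as long as a camera call.
- search_frame(camera, thing): "uv" ([column, row] in pixels, amid what is visible of it).
The state is a dict: "time_s": time; "q": joint angles; "qd": joint speeds; "tau": joint torques, N m; "position": TCP position; "eef_rot": TCP orientation; "wrist_force": force on the tool from outside, world axes, zero at the start; "torque": the same for the moment, N m; "finger_gap": finger opening in m.
Only numpy, scipy, OpenCV 4.12 (cv2) and the standard library are available. Lean on these libraries where they do the work, as an engineer would, in place of code of your own. Each camera call takes 0.05 s, during which the arm holds its last target.

### The job

Fit the loose tube platform on the rocking mixer: lower it, without dropping or banging it, so that both guide pegs come up through its two round holes, the wing fastener comes up through its slot, and it lies flat on the carriage. Then turn the wing fastener clockwise by about a quarter turn, so that it lies across the slot and locks the platform down. Let go, and leave everything else on the bench where it is.

Things in the scene. Friction and masses are not known exactly. Their poses are not given: they have to be found in the camera images.
- mixer: Rocking mixer fixed to the bench, left or right: white housing 215 (x) by 200 by 82 mm high; above it on a bellows an aluminium carriage 186 by 212 mm, its flat top 113 mm over the bench. Origin on the bench under the carriage's centre; z up, -x to its control panel. Two steel pegs, 10 mm diameter, 40 mm tall, coned over the top 8 mm, stand on the carriage at x 0, y +90 and -90 mm.
- peg_left (a point): Foot of the mixer's left peg, on its axis at the height of the carriage top.
- peg_right (a point): Foot of the mixer's right peg, on its axis at the height of the carriage top.
- wing (a joint): Angle (rad) of the steel quarter-turn wing fastener, which stands on the carriage and only turns about its vertical axis (no rise). 0: open, wings along the mixer's y, in line with the slot. Grows clockwise seen from above to a stop at 1.571: locked, wings along the mixer's x, across the slot. Stiff (about 0.06 N m), stays where left. Starts between 0 and 0.08.
- wing_axis (a point): On the wing fastener's axis half-way up the wings: mixer x -72, y 0, 135 mm over the bench; axes as the mixer's. Wings: upright blade 34 mm long, 8 mm thick, from 2 to 30 mm above the top face of a seated platform, whose handle bar then runs along the mixer's y with its near face 66 mm behind (+x of) this axis, bar top 51 mm above the platform's top face.
- platform: Loose tube platform, grey plastic plate 200 (x) by 220 (y) by 6 mm, 0.3 to 0.6 kg, flat on the bench, handle up, on the other side from the mixer. Origin: centre of its underside; z up. Round holes 13.5 mm wide at x 0, y +90 and -90 mm; slot 15 (x) by 41 (y) mm at x -72, y 0. Steel tube clips 13 mm high where x is above 30 mm, a 12 mm lip at x 100. Seated: same origin x, y and heading as the mixer.
- handle (a point): Centre of the handle bar, straight above the plate's centre (the centre of mass is up to 6 mm from it towards +x), 50 mm above the underside. The bar runs along the platform's y: 12 mm wide (x), 14 mm tall, 92 mm long, on two posts at y +42 and -42 mm; 37 mm from the plate's top face to the bar's underside. Axes as the platform's.
- hole_left (a point): Centre of the platform's hole at y = +90 mm, at the underside: goes on the left peg.
- hole_right (a point): Centre of the platform's hole at y = -90 mm, at the underside: goes on the right peg.
- slot (a point): Centre of the platform's slot, at the top face.
- cup: Bystander: white specimen jar, 54 mm diameter, 62 mm tall, between mixer and platform, towards the robot. Origin at its foot.
- marker: Bystander: marker pen lying between mixer and platform, 134 mm long along its x, 14 mm thick.
- tube_rack: Bystander: white rack of capped tubes at the back, 90 by 200 mm, 90 mm tall. Origin at its foot.
- tip_box: Bystander: pipette tip box at the back, 87 by 124 mm, 71 mm tall. Origin at its foot.
- drink_bottle: Bystander: drinking bottle on the right, 66 mm diameter, 210 mm tall. Origin at its foot.
- reagent_bottle: Bystander: white reagent bottle on the left, 62 mm diameter, 120 mm tall. Origin at its foot.

How it is judged (in metres and radians):
On the way, in this order (a step that is already met when the one before it is completed fails the run):
1. the platform is down flat on the carriage with both pegs through its holes, and the wing still open (distance between hole_left and peg_left below 0.0045 m and distance between hole_right and peg_right below 0.0045 m), for 0.2 s.
2. the wing fastener is turned across the slot, within 15 degrees of its stop (value of joint wing above 1.31 rad), for 0.2 s.
At the end, for the whole second after the job is handed in: Both holes of the platform are within 4.5 mm of the feet of their pegs (pegs through the holes, platform flat on the carriage), the wing fastener is turned clockwise to within 15 degrees of its stop, and platform and wing are at rest (all of step 1 and value of joint wing above 1.31 rad and linear speed of platform below 0.02 m/s and velocity of joint wing below 0.05 rad/s); the robot touches nothing.
It fails at once if the platform is banged against the mixer (more than 80 N) (contact force between platform and mixer above 80 N).
It fails at once if the platform is dropped on the mixer (faster than 0.4 m/s, a fall of 8 mm, while a hole is within 35 mm of its peg's foot) (linear speed of platform above 0.4 m/s and (distance between hole_left and peg_left below 0.035 m or distance between hole_right and peg_right below 0.035 m)).
It fails at once if a bystander is pushed more than 30 mm from its place or knocked over (distance of any of cup, marker, tube_rack, tip_box, drink_bottle, reagent_bottle from where it was at the start of the episode above 0.03 m or angle between any of cup, drink_bottle, reagent_bottle's own z axis and vertical above 0.6 rad).
It also fails if it takes over 56 s, if anything falls off the work surface, if the arm or the gripper's body presses on something with over 40 N, if the wrist force passes 120 N, or if a joint passes its speed limit or range.

## Working session

There is one attempt and no reset: what is moved stays moved. The work goes in short steps, Python scripts to look and compute and a tool call to move; the robot and the scene stay as the last step left them, time stands still between calls to the robot, and variables do not carry over. Pictures are saved under pics/ and viewed, and the job is handed in when it is done.

Besides the shell and the picture viewer there is one more tool, called after "Call:" as name(argument=value, ...), one argument or row to a line, values as JSON. servo_tool: Moves the arm, as the interface text tells. Its arguments: {"type":"object","properties":{"increments":{"type":"array","items":{"type":"object","properties":{"slide":{"type":"array","items":{"type":"number"}},"twist":{"type":"array","items":{"type":"number"}},"grip":{"type":"number"}}}},"squeeze":{"type":"number"}},"required":["increments"]}

```bash
mkdir -p pics; ls
python3 - <<'E'
from rig import *
import cv2
o=get_obs(); print(o)
for n in("scene","top"):
    cv2.imwrite(f"pics/{n}0.png",grab_frame(n)); print(calibration(n))
    for t in ["platform","mixer","handle","hole_left","hole_right","slot","peg_left","peg_right","wing","wing_axis","cup","marker","drink_bottle","reagent_bottle"]:
        try: print(n,t,[(d['uv'],round(d['p'],2)) for d in search_frame(n,t)][:3])
        except Exception as e: print(t,e)
print(get_obs()['time_s'])
E
```

```text
pics
{'time_s': 0.0, 'q': array([-7.84385376e+01,  8.65203406e+00,  8.23896531e+01, -6.66867252e-04,
        8.90256013e+01, -7.67845698e+00]), 'qd': array([ 0.02252012,  0.01289496, -0.03797965,  0.06392502, -0.06654551,
        0.12116038]), 'tau': array([-2.82008696e-03, -7.13060689e+01, -5.70873034e+01, -6.75771244e-04,
        8.69904383e-03,  2.02528247e-05]), 'position': array([ 0.18940407, -0.54268694,  0.23869381]), 'eef_rot': array([[ 3.29524587e-01, -9.44146962e-01, -2.46774265e-04],
       [-9.44146275e-01, -3.29524647e-01,  1.14824408e-03],
       [-1.16542936e-03, -1.45383653e-04, -9.99999310e-01]]), 'wrist_force': array([0.05513141, 0.10177228, 0.07263973]), 'torque': array([-0.01367092,  0.03075479, -0.04021599]), 'finger_gap': 0.08557196168634366}
{'fx': 348.8105278329337, 'fy': 348.8105278329337, 'cx': 255.3077117524997, 'cy': 185.76812179775166, 'dist_coeffs': array([-0.05229121,  0.        ,  0.        ,  0.        ,  0.        ]), 'position': array([ 1.0675541 , -0.46339384,  0.92591942]), 'rotation': array([[ 0.72032927,  0.5418343 , -0.43306043],
       [ 0.693
[... 1104 characters left out ...]
465128,  0.21961303],
       [-0.99907887,  0.04078389, -0.01334454],
       [ 0.0040496 , -0.21998081, -0.97549579]])}
top platform [([194.9, 213.0], 0.76)]
top mixer [([329.8, 202.3], 0.58)]
top handle [([197.6, 212.3], 0.73)]
top hole_left [([200.2, 212.1], 0.96), ([130.1, 180.3], 0.71)]
top hole_right [([195.7, 210.1], 0.63)]
top slot [([197.3, 210.6], 0.69)]
top peg_left [([325.5, 197.8], 0.61)]
top peg_right [([327.0, 200.4], 0.65)]
top wing []
top wing_axis [([329.4, 198.8], 0.73), ([130.4, 181.6], 0.56)]
top cup [([328.2, 199.1], 0.71), ([261.8, 237.1], 0.51)]
top marker [([193.1, 209.7], 0.29)]
top drink_bottle [([391.4, 222.9], 0.62)]
top reagent_bottle [([131.2, 180.1], 0.75)]
1.5
```

View pics/scene0.png

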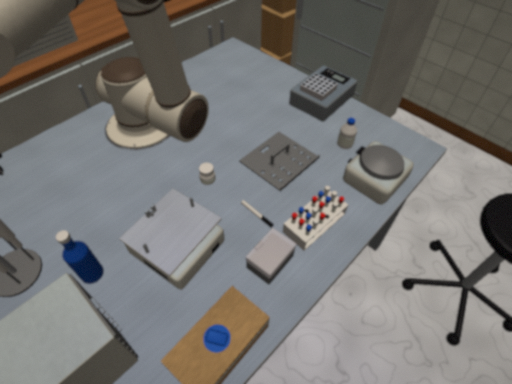

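View pics/top0.png

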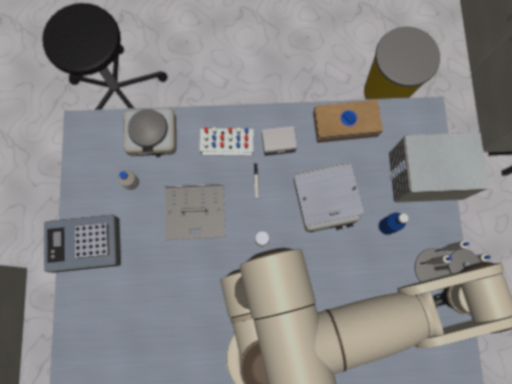

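Run:
```python
import cv2
a=cv2.imread('pics/top0.png')[130:270,140:390]; cv2.imwrite('pics/t0z.png',cv2.resize(a,None,fx=3.2,fy=3.2,interpolation=cv2.INTER_CUBIC))
a=cv2.imread('pics/scene0.png')[110:310,110:360]; cv2.imwrite('pics/s0z.png',cv2.resize(a,None,fx=3,fy=3,interpolation=cv2.INTER_CUBIC))
```

```text
(no output)
```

View pics/t0z.png

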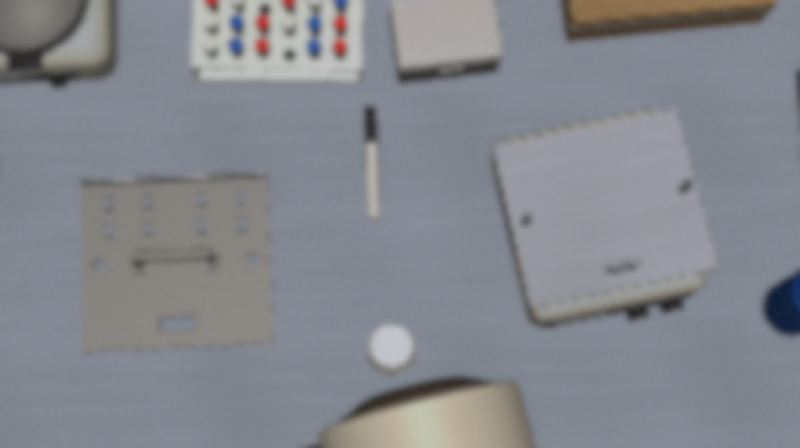

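View pics/s0z.png

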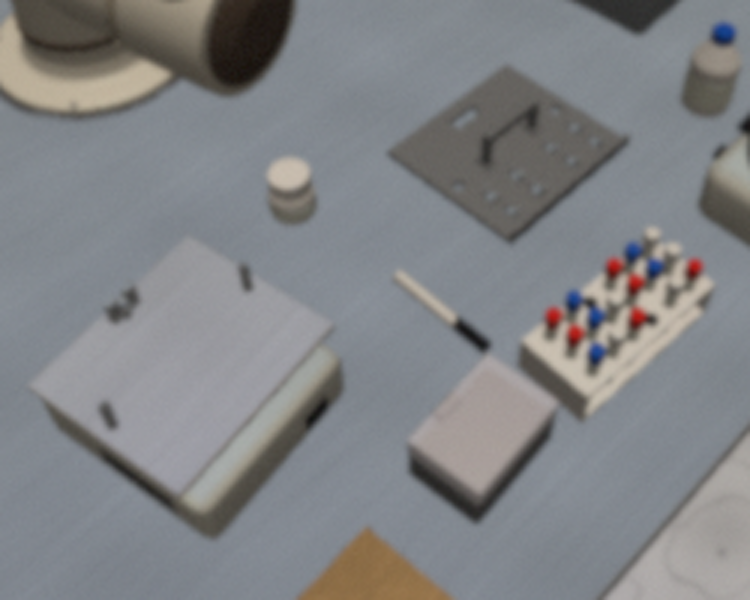

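The mixer's carriage is right of centre in the top view, with its centre near (330,195). The platform is left, near (195,212), with its handle along the image's horizontal. The wing shows at (334,213) and the pegs at about (305,199) and (354,188). Next I'll fit the poses in both pictures.

```bash
cat > h.py <<'E'
import numpy as np, cv2
from scipy.optimize import least_squares
def P(cal,X):
    X=np.atleast_2d(np.asarray(X,float)); R=np.asarray(cal['rotation']); t=np.asarray(cal['position'])
    rv,_=cv2.Rodrigues(R.T); tv=-R.T@t
    K=np.array([[cal['fx'],0,cal['cx']],[0,cal['fy'],cal['cy']],[0,0,1]])
    return cv2.projectPoints(X,rv,tv,K,np.asarray(cal['dist_coeffs']))[0].reshape(-1,2)
def body(p,L,z0=0):
    L=np.atleast_2d(np.asarray(L,float)); c,s=np.cos(p[2]),np.sin(p[2])
    return np.c_[p[0]+c*L[:,0]-s*L[:,1],p[1]+s*L[:,0]+c*L[:,1],L[:,2]+z0]
def edgept(g,uv,n,r=3.0):
    t=np.arange(-r,r+.01,.25)
    pts=(uv+t[:,None]*n).astype(np.float32)
    v=cv2.remap(g,pts[:,0].reshape(1,-1),pts[:,1].reshape(1,-1),cv2.INTER_CUBIC).ravel()
    d=np.abs(np.gradient(v)); i=d.argmax()
    if d[i]<0.8: return None
    w=d*(np.abs(t-t[i])<=1.0); return (w*t).sum()/w.sum()
E
python3 - <<'E'
from h import *; from rig import calibration
C={n:calibration(n) for n in("scene","top")}
I={n:cv2.cvtColor(cv2.imread(f'pics/{n}0.png'),cv2.COLOR_BGR2GRAY).astype(np.float32) for n in C}
def ray(n,uv,z):
    f=lambda x:(P(C[n],[x[0],x[1],z])[0]-uv)
    return least_squares(f,[.4,0]).x
def zp(u,v,off,s): return np.array([off[0]+(u+.5)/s-.5,off[1]+(v+.5)/s-.5])
T=lambda u,v:('top',zp(u,v,(140,130),3.2)); S=lambda u,v:('scene',zp(u,v,(110,110),3))
meas={'plat':[((0,.09,.006),T(98,264)),((0,-.09,.006),T(252,257)),((-.072,0,.006),T(178,323)),((-.072,0,.006),S(466,118))],
'mix':[((0,.09,.153),T(524,221)),((0,-.09,.153),T(688,184)),((-.072,0,.143),T(622,266)),((0,.09,.153),S(244,265)),((0,-.09,.153),S(103,403)),((-.072,0,.135),S(122,304))]}
for k,m in meas.items():
    f=lambda p:np.concatenate([P(C[c],body(p,[L]))[0]-uv for L,(c,uv) in m])
    r=least_squares(f,[.4,.1 if k=='plat' else -.25,0]); print(k,r.x[:2],np.degrees(r.x[2])); print(r.fun.reshape(-1,2).round(1))
    for n in C:
        f1=[mm for mm in m if mm[1][0]==n]
        if len(f1)<2: continue
        g=lambda p:np.concatenate([P(C[n],body(p,[L]))[0]-uv for L,(c,uv) in f1])
        q=least_squares(g,r.x); print(' ',n,q.x[:2],np.degrees(q.x[2]))
    # edges
    hx,hy,z=(.1,.11,.006) if k=='plat' else (.093,.106,.113)
    co=[(-hx,-hy,z),(hx,-hy,z),(hx,hy,z),(-hx,hy,z)]
    for sel in (['top'],['scene'],['top','scene']):
        p=r.x.copy()
        for it in range(8):
            data=[]
            for n in sel:
                for a in range(4):
                    A,B=np.array(co[a]),np.array(co[(a+1)%4])
                    for s in np.linspace(.08,.92,25):
                        L=A+s*(B-A); uv=P(C[n],body(p,[L]))[0]; u2=P(C[n],body(p,[L+(B-A)*.01]))[0]
                        d=(u2-uv)/np.linalg.norm(u2-uv); nn=np.array([-d[1],d[0]])
                        e=edgept(I[n],uv,nn,4 if it<3 else 2.5)
                        if e is not None: data.append((n,L,nn,uv+e*nn,a))
            f=lambda p:np.array([nn@(P(C[n],body(p,[L]))[0]-t) for n,L,nn,t,a in data])
            p=least_squares(f,p,loss='soft_l1',f_scale=.3).x
        rr=f(p); print('  edge',sel,p[:2].round(4),np.degrees(p[2]).round(2),len(data),[(n,a,round(float(np.median([x for x,dd in zip(rr,data) if dd[4]==a and dd[0]==n] or [9])),2)) for n in sel for a in range(4)])
E
```

```text
plat [0.52665475 0.24050535] 0.6855972493636808
[[ 0.2  0.3]
 [ 0.3 -0.1]
 [-0.2 -0.3]
 [ 0.1 -0.5]]
  top [0.52646929 0.24081767] 0.51667479704201
  edge ['top'] [0.5246 0.2394] 0.38 61 [('top', 0, -0.38), ('top', 1, 0.04), ('top', 2, -0.24), ('top', 3, 0.59)]
  edge ['scene'] [0.5268 0.2353] 0.21 100 [('scene', 0, -0.23), ('scene', 1, -0.23), ('scene', 2, -0.47), ('scene', 3, -0.36)]
  edge ['top', 'scene'] [0.5261 0.2365] 0.88 163 [('top', 0, 1.67), ('top', 1, 1.39), ('top', 2, -0.71), ('top', 3, -0.32), ('scene', 0, -0.57), ('scene', 1, -0.44), ('scene', 2, -0.32), ('scene', 3, -0.15)]
mix [ 0.54897981 -0.24579912] 9.917391243820084
[[ 1.3 -1.4]
 [ 0.5 -0.7]
 [ 0.7 -0.4]
 [-0.3 -1.4]
 [ 0.2 -0.9]
 [ 0.2 -0.9]]
  scene [ 0.55177516 -0.24813041] 9.366299845061782
  top [ 0.54608013 -0.24253085] 10.537488735907749
  edge ['top'] [ 0.5488 -0.2465] 10.01 100 [('top', 0, 0.34), ('top', 1, -0.55), ('top', 2, 0.24), ('top', 3, -2.11)]
  edge ['scene'] [ 0.553  -0.2484] 9.29 100 [('scene', 0, 0.02), ('scene', 1, -0.31), ('scene', 2, 0.06), ('scene', 3, -0.65)]
  edge ['top', 'scene'] [ 0.551  -0.2477] 9.53 198 [('top', 0, 0.63), ('top', 1, 0.05), ('top', 2, -0.14), ('top', 3, -1.1), ('scene', 0, -0.24), ('scene', 1, -0.92), ('scene', 2, 0.43), ('scene', 3, -0.08)]
```

```bash
cat > plan.py <<'E'
import sys, json, numpy as np
from rig import get_obs
from scipy.spatial.transform import Rotation as Ro
# usage: x y z yawdeg n [grip]   (straight line, tool down)
x,y,z,yaw,n=[float(a) for a in sys.argv[1:6]]; n=int(n)
o=get_obs(); p=np.array(o['position']); R=np.array(o['eef_rot'])
c,s=np.cos(np.radians(yaw)),np.sin(np.radians(yaw))
Rt=np.array([[c,s,0],[s,-c,0],[0,0,-1]])
rv=Ro.from_matrix(R.T@Rt).as_rotvec(degrees=True)
print('t',round(o['time_s'],2),'p',p.round(4),'yaw',np.degrees(np.arctan2(R[1,0],R[0,0])).round(2),'F',np.round(o['wrist_force'],1),'gap',round(o['finger_gap'],4),'q',np.round(o['q'],0))
print('total rv',rv.round(2),'dist mm',np.linalg.norm(np.array([x,y,z])-p)*1e3)
d=(np.array([x,y,z])-p)*1e3/n
for i in range(n):
    sl=R.T@d; R=R@Ro.from_rotvec(rv/n,degrees=True).as_matrix()
    print(json.dumps({"slide":[round(float(v),1) for v in sl],"twist":[round(float(v),2) for v in rv/n]}))
E
python3 plan.py 0.5265 0.2395 0.16 0.5 19
python3 - <<'E'
from h import *; from rig import calibration
for uv,z in(([393,222],.1),([262,238],.06)):
    print(least_squares(lambda x:P(calibration('top'),[x[0],x[1],z])[0]-uv,[.4,0]).x)
E
```

```text
t 1.5 p [ 0.1894 -0.5429  0.2393] yaw -70.76 F [-1.4  0.5 -0.8] gap 0.0853 q [-78.   9.  82.  -0.  89.  -8.]
total rv [ -0.     0.   -71.26] dist mm 855.5770114929313
{"slide": [-33.0, -30.3, 4.2], "twist": [-0.0, 0.0, -3.75]}
{"slide": [-31.0, -32.4, 4.2], "twist": [-0.0, 0.0, -3.75]}
{"slide": [-28.8, -34.4, 4.2], "twist": [-0.0, 0.0, -3.75]}
{"slide": [-26.5, -36.2, 4.2], "twist": [-0.0, 0.0, -3.75]}
{"slide": [-24.1, -37.8, 4.2], "twist": [-0.0, 0.0, -3.75]}
{"slide": [-21.5, -39.3, 4.2], "twist": [-0.0, 0.0, -3.75]}
{"slide": [-18.9, -40.7, 4.2], "twist": [-0.0, 0.0, -3.75]}
{"slide": [-16.2, -41.8, 4.2], "twist": [-0.0, 0.0, -3.75]}
{"slide": [-13.4, -42.8, 4.2], "twist": [-0.0, 0.0, -3.75]}
{"slide": [-10.6, -43.6, 4.2], "twist": [-0.0, 0.0, -3.75]}
{"slide": [-7.7, -44.2, 4.2], "twist": [-0.0, 0.0, -3.75]}
{"slide": [-4.8, -44.6, 4.2], "twist": [-0.0, 0.0, -3.75]}
{"slide": [-1.9, -44.8, 4.2], "twist": [-0.0, 0.0, -3.75]}
{"slide": [1.0, -44.8, 4.2], "twist": [-0.0, 0.0, -3.75]}
{"slide": [3.9, -44.7, 4.2], "twist": [-0.0, 0.0, -3.75]}
{"slide": [6.9, -44.3, 4.2], "twist": [-0.0, 0.0, -3.75]}
{"slide": [9.7, -43.8, 4.2], "twist": [-0.0, 0.0, -3.75]}
{"slide": [12.6, -43.0, 4.2], "twist": [-0.0, 0.0, -3.75]}
{"slide": [15.4, -42.1, 4.2], "twist": [-0.0, 0.0, -3.75]}
[ 0.44231708 -0.46797402]
[ 0.40969049 -0.00557658]
```

Call:
servo_tool(
  increments=[
    {"slide": [-33,-30.3,0],"twist": [0,0,-3.75],"grip": 1},
    {"slide": [-31,-32.4,0],"twist": [0,0,-3.75],"grip": 1},
    {"slide": [-28.8,-34.4,0],"twist": [0,0,-3.75],"grip": 1},
    {"slide": [-26.5,-36.2,0],"twist": [0,0,-3.75],"grip": 1},
    {"slide": [-24.1,-37.8,0],"twist": [0,0,-3.75],"grip": 1},
    {"slide": [-21.5,-39.3,0],"twist": [0,0,-3.75],"grip": 1},
    {"slide": [-18.9,-40.7,0],"twist": [0,0,-3.75],"grip": 1},
    {"slide": [-16.2,-41.8,0],"twist": [0,0,-3.75],"grip": 1},
  ],
)

```text
time_s: 2.3
position: [0.3316, -0.2118, 0.2395]
eef_rot: [[0.759, -0.651, 0.001], [-0.651, -0.759, -0.0], [0.001, -0.0, -1.0]]
wrist_force: [1.8, -0.8, -0.4]
finger_gap: 0.0856
```

Call:
servo_tool(
  increments=[
    {"slide": [-13.4,-42.8,5],"twist": [0,0,-3.75],"grip": 1},
    {"slide": [-10.6,-43.6,5],"twist": [0,0,-3.75],"grip": 1},
    {"slide": [-7.7,-44.2,8],"twist": [0,0,-3.75],"grip": 1},
    {"slide": [-4.8,-44.6,8],"twist": [0,0,-3.75],"grip": 1},
    {"slide": [-1.9,-44.8,8],"twist": [0,0,-3.75],"grip": 1},
    {"slide": [1,-44.8,8],"twist": [0,0,-3.75],"grip": 1},
    {"slide": [3.9,-44.7,8],"twist": [0,0,-3.75],"grip": 1},
    {"slide": [6.9,-44.3,8],"twist": [0,0,-3.75],"grip": 1},
  ],
)

```text
time_s: 3.1
position: [0.4739, 0.1181, 0.1812]
eef_rot: [[0.983, -0.184, 0.001], [-0.184, -0.983, 0.0], [0.001, -0.0, -1.0]]
wrist_force: [1.1, -0.3, -0.8]
finger_gap: 0.0854
```

```bash
python3 plan.py 0.5265 0.2395 0.10 0.5 6
```

```text
t 3.1 p [0.4739 0.1181 0.1812] yaw -10.58 F [ 1.1 -0.3 -0.8] gap 0.0854 q [ 5. -0. 99.  0. 82. 16.]
total rv [-1.000e-02 -4.000e-02 -1.108e+01] dist mm 155.23767126680073
{"slide": [4.9, -21.5, 13.5], "twist": [-0.0, -0.01, -1.85]}
{"slide": [5.6, -21.3, 13.5], "twist": [-0.0, -0.01, -1.85]}
{"slide": [6.3, -21.1, 13.5], "twist": [-0.0, -0.01, -1.85]}
{"slide": [6.9, -20.9, 13.5], "twist": [-0.0, -0.01, -1.85]}
{"slide": [7.6, -20.7, 13.5], "twist": [-0.0, -0.01, -1.85]}
{"slide": [8.3, -20.4, 13.5], "twist": [-0.0, -0.01, -1.85]}
```

Call:
servo_tool(
  increments=[
    {"slide": [4.9,-21.5,13.5],"twist": [0,0,-1.85],"grip": 1},
    {"slide": [5.6,-21.3,13.5],"twist": [0,0,-1.85],"grip": 1},
    {"slide": [6.3,-21.1,13.5],"twist": [0,0,-1.85],"grip": 1},
    {"slide": [6.9,-20.9,13.5],"twist": [0,0,-1.85],"grip": 1},
    {"slide": [7.6,-20.7,13.5],"twist": [0,0,-1.85],"grip": 1},
    {"slide": [8.3,-20.4,13.5],"twist": [0,0,-1.85],"grip": 1},
    {"slide": [0,0,0],"grip": 1},
    {"slide": [0,0,0],"grip": 1},
  ],
)

```text
validation failed for argument at $.in...
```

```bash
python3 - <<'E'
from rig import *
import cv2
for n,b in(("scene",(110,220,210,360)),("top",(150,270,130,280))):
    a=grab_frame(n); cv2.imwrite(f"pics/{n}1.png",a); y0,y1,x0,x1=b
    cv2.imwrite(f"pics/{n}1z.png",cv2.resize(a[y0:y1,x0:x1],None,fx=4,fy=4,interpolation=cv2.INTER_CUBIC))
E
python3 plan.py 0.5265 0.2395 0.039 0.5 4
```

```text
t 3.2 p [0.474 0.12  0.18 ] yaw -10.39 F [ 0.1 -1.1 -0.2] gap 0.0854 q [ 5. -0. 99.  0. 82. 16.]
total rv [ -0.05   0.1  -10.89] dist mm 192.14480390496516
{"slide": [7.6, -31.7, 35.3], "twist": [-0.01, 0.02, -2.72]}
{"slide": [9.1, -31.3, 35.3], "twist": [-0.01, 0.02, -2.72]}
{"slide": [10.5, -30.9, 35.3], "twist": [-0.01, 0.02, -2.72]}
{"slide": [12.0, -30.4, 35.3], "twist": [-0.01, 0.02, -2.72]}
```

View pics/scene1z.png

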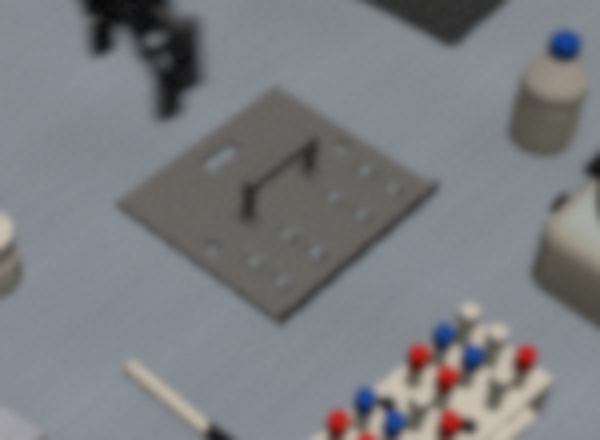

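View pics/top1z.png

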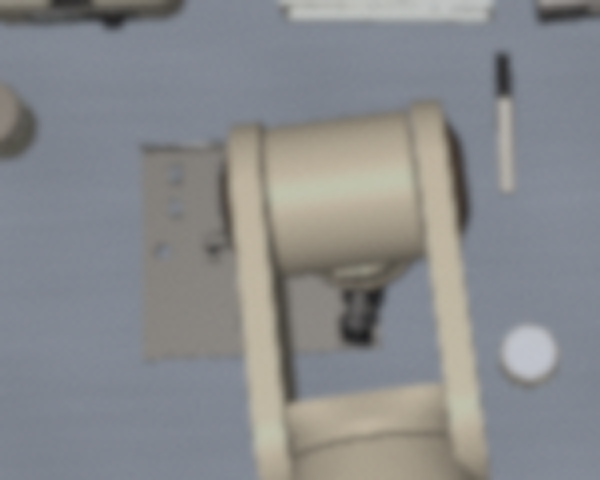

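The scene view shows the bar between about (272,160) and (287,147). The gripper hasn't reached it because the call was refused, so I'll resend it.

Call:
servo_tool(
  increments=[
    {"slide": [4.9,-21.5,13.5],"twist": [0,0,-1.85],"grip": 1},
    {"slide": [5.6,-21.3,13.5],"twist": [0,0,-1.85],"grip": 1},
    {"slide": [6.3,-21.1,13.5],"twist": [0,0,-1.85],"grip": 1},
    {"slide": [6.9,-20.9,13.5],"twist": [0,0,-1.85],"grip": 1},
    {"slide": [7.6,-20.7,13.5],"twist": [0,0,-1.85],"grip": 1},
    {"slide": [8.3,-20.4,13.5],"twist": [0,0,-1.85],"grip": 1},
    {"slide": [0,0,0],"twist": [0,0,0],"grip": 1},
    {"slide": [0,0,0],"twist": [0,0,0],"grip": 1},
  ],
)

```text
time_s: 4.0
position: [0.5263, 0.2369, 0.1002]
eef_rot: [[1.0, 0.006, -0.001], [0.006, -1.0, -0.0], [-0.001, 0.0, -1.0]]
wrist_force: [0.2, -0.5, 0.6]
finger_gap: 0.0852
```

```bash
python3 - <<'E'
from rig import *
import cv2
for n,b in(("scene",(110,220,210,360)),):
    a=grab_frame(n); cv2.imwrite(f"pics/{n}2.png",a); y0,y1,x0,x1=b
    cv2.imwrite(f"pics/{n}2z.png",cv2.resize(a[y0:y1,x0:x1],None,fx=4,fy=4,interpolation=cv2.INTER_CUBIC))
E
python3 plan.py 0.5265 0.2385 0.039 0.5 4
```

```text
t 4.05 p [0.5264 0.2366 0.1007] yaw 0.3 F [ 0.1  0.2 -0.2] gap 0.0852 q [17. 14. 93. -0. 74. 16.]
total rv [ 0.01 -0.01 -0.2 ] dist mm 61.75198465182743
{"slide": [0.0, -0.5, 15.4], "twist": [0.0, -0.0, -0.05]}
{"slide": [0.0, -0.5, 15.4], "twist": [0.0, -0.0, -0.05]}
{"slide": [0.0, -0.5, 15.4], "twist": [0.0, -0.0, -0.05]}
{"slide": [0.0, -0.5, 15.4], "twist": [0.0, -0.0, -0.05]}
```

View pics/scene2z.png

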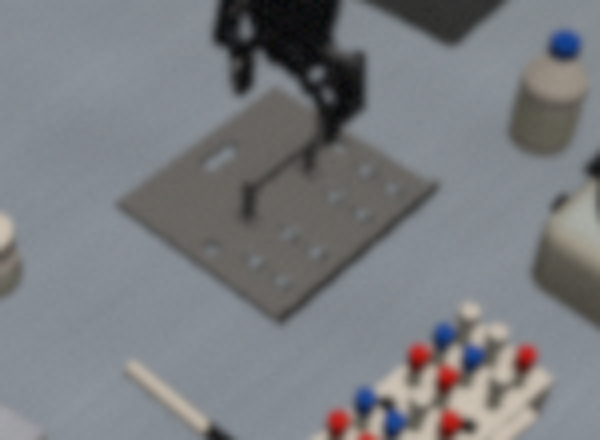

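The fingers straddle the bar in the scene view, so I'm going down and closing.

Call:
servo_tool(
  increments=[
    {"slide": [0,-0.5,15.4],"twist": [0,0,-0.05],"grip": 1},
    {"slide": [0,-0.5,15.4],"twist": [0,0,-0.05],"grip": 1},
    {"slide": [0,-0.5,15.4],"twist": [0,0,-0.05],"grip": 1},
    {"slide": [0,-0.5,15.0],"twist": [0,0,-0.05],"grip": 1},
    {"slide": [0,0,0],"twist": [0,0,0],"grip": 0},
    {"slide": [0,0,0],"twist": [0,0,0],"grip": 0},
    {"slide": [0,0,0],"twist": [0,0,0],"grip": 0},
    {"slide": [0,0,0],"twist": [0,0,0],"grip": 0},
  ],
  squeeze=60,
)

```text
time_s: 4.85
position: [0.5268, 0.2392, 0.04]
eef_rot: [[1.0, 0.009, 0.001], [0.009, -1.0, 0.0], [0.001, -0.0, -1.0]]
wrist_force: [-0.5, 0.4, -0.6]
finger_gap: 0.0283
```

Call:
servo_tool(
  increments=[
    {"slide": [0,0,0],"twist": [0,0,0],"grip": 0},
    {"slide": [0,0,0],"twist": [0,0,0],"grip": 0},
    {"slide": [0,0,0],"twist": [0,0,0],"grip": 0},
    {"slide": [0,0,0],"twist": [0,0,0],"grip": 0},
    {"slide": [0,0,-5],"twist": [0,0,0],"grip": 0},
    {"slide": [0,0,-5],"twist": [0,0,0],"grip": 0},
    {"slide": [0,0,-5],"twist": [0,0,0],"grip": 0},
    {"slide": [0,0,-5],"twist": [0,0,0],"grip": 0},
  ],
  squeeze=80,
)

```text
time_s: 5.65
position: [0.5264, 0.2392, 0.0596]
eef_rot: [[1.0, 0.009, 0.0], [0.009, -1.0, 0.0], [0.0, -0.0, -1.0]]
wrist_force: [0.3, 0.7, -2.9]
finger_gap: 0.0103
```

```bash
python3 - <<'E'
from rig import *
import cv2
for n,b in(("scene",(110,220,210,360)),):
    a=grab_frame(n); cv2.imwrite(f"pics/{n}3.png",a); y0,y1,x0,x1=b
    cv2.imwrite(f"pics/{n}3z.png",cv2.resize(a[y0:y1,x0:x1],None,fx=4,fy=4,interpolation=cv2.INTER_CUBIC))
o=get_obs(); print(o['torque'])
E
python3 plan.py 0.5265 0.2385 0.220 0.5 5
```

```text
[-0.02576909 -0.01193438  0.02004522]
t 5.7 p [0.5268 0.2393 0.0605] yaw 0.54 F [ 1.7  0.4 -2.5] gap 0.0106 q [17. 16. 95.  0. 69. 16.]
total rv [-0.02 -0.06  0.04] dist mm 159.52289737268129
{"slide": [-0.0, 0.1, -31.9], "twist": [-0.0, -0.01, 0.01]}
{"slide": [-0.0, 0.1, -31.9], "twist": [-0.0, -0.01, 0.01]}
{"slide": [-0.0, 0.1, -31.9], "twist": [-0.0, -0.01, 0.01]}
{"slide": [-0.0, 0.2, -31.9], "twist": [-0.0, -0.01, 0.01]}
{"slide": [-0.0, 0.2, -31.9], "twist": [-0.0, -0.01, 0.01]}
```

View pics/scene3z.png

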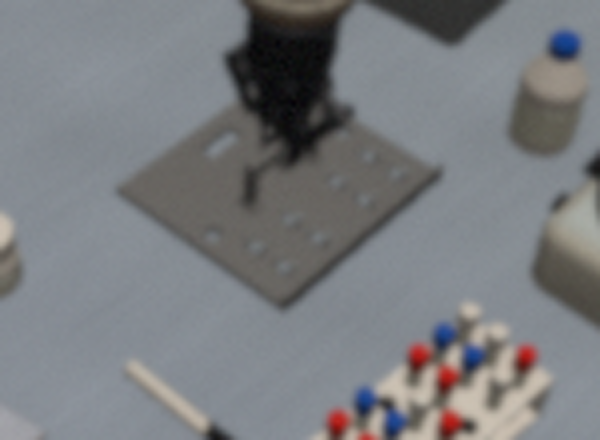

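Call:
servo_tool(
  increments=[
    {"slide": [0,0,-15],"twist": [0,0,0],"grip": 0},
    {"slide": [0,0,-30],"twist": [0,0,0],"grip": 0},
    {"slide": [0,5,-35],"twist": [0,0,0],"grip": 0},
    {"slide": [0,15,-35],"twist": [0,0,0],"grip": 0},
    {"slide": [1,25,-30],"twist": [0,0,0],"grip": 0},
    {"slide": [2,35,-15],"twist": [0,0,-0.5],"grip": 0},
    {"slide": [2,40,0],"twist": [0,0,-1],"grip": 0},
    {"slide": [2,40,0],"twist": [0,0,-1],"grip": 0},
  ],
)

```text
time_s: 6.5
position: [0.5362, 0.0781, 0.2208]
eef_rot: [[0.999, 0.054, 0.002], [0.054, -0.999, 0.0], [0.002, -0.0, -1.0]]
wrist_force: [0.8, -0.5, -4.3]
finger_gap: 0.0107
```

```bash
python3 plan.py 0.550 -0.246 0.22 9.6 8
```

```text
t 6.5 p [0.5362 0.0781 0.2208] yaw 3.12 F [ 0.8 -0.5 -4.3] gap 0.0107 q [ 0.  5. 89.  0. 86. -3.]
total rv [ 0.01 -0.1  -6.48] dist mm 324.3596365462736
{"slide": [-0.5, 40.5, 0.1], "twist": [0.0, -0.01, -0.81]}
{"slide": [-1.1, 40.5, 0.1], "twist": [0.0, -0.01, -0.81]}
{"slide": [-1.6, 40.5, 0.1], "twist": [0.0, -0.01, -0.81]}
{"slide": [-2.2, 40.5, 0.1], "twist": [0.0, -0.01, -0.81]}
{"slide": [-2.8, 40.4, 0.1], "twist": [0.0, -0.01, -0.81]}
{"slide": [-3.3, 40.4, 0.1], "twist": [0.0, -0.01, -0.81]}
{"slide": [-3.9, 40.4, 0.1], "twist": [0.0, -0.01, -0.81]}
{"slide": [-4.5, 40.3, 0.1], "twist": [0.0, -0.01, -0.81]}
```

Call:
servo_tool(
  increments=[
    {"slide": [-0.5,43,0],"twist": [0,0,-0.81],"grip": 0},
    {"slide": [-1.1,45,0],"twist": [0,0,-0.81],"grip": 0},
    {"slide": [-1.6,45,0],"twist": [0,0,-0.81],"grip": 0},
    {"slide": [-2.2,45,0],"twist": [0,0,-0.81],"grip": 0},
    {"slide": [-2.8,45,0],"twist": [0,0,-0.81],"grip": 0},
    {"slide": [-3.3,43,0],"twist": [0,0,-0.81],"grip": 0},
    {"slide": [-3.9,35,0],"twist": [0,0,-0.81],"grip": 0},
    {"slide": [-4.5,22,0],"twist": [0,0,-0.81],"grip": 0},
  ],
)

```text
time_s: 7.3
position: [0.5478, -0.2469, 0.2198]
eef_rot: [[0.986, 0.164, 0.0], [0.164, -0.986, -0.0], [0.0, 0.0, -1.0]]
wrist_force: [-0.2, 0.3, -3.6]
finger_gap: 0.0103
```

Call:
servo_tool(
  increments=[
    {"slide": [0,0,0],"twist": [0,0,0],"grip": 0},
    {"slide": [0,0,0],"twist": [0,0,0],"grip": 0},
    {"slide": [0,0,0],"twist": [0,0,0],"grip": 0},
    {"slide": [0,0,0],"twist": [0,0,0],"grip": 0},
    {"slide": [0,0,0],"twist": [0,0,0],"grip": 0},
    {"slide": [0,0,0],"twist": [0,0,0],"grip": 0},
    {"slide": [0,0,0],"twist": [0,0,0],"grip": 0},
    {"slide": [0,0,0],"twist": [0,0,0],"grip": 0},
  ],
)

```text
time_s: 8.1
position: [0.5482, -0.2442, 0.2191]
eef_rot: [[0.986, 0.166, -0.0], [0.166, -0.986, 0.0], [-0.0, -0.0, -1.0]]
wrist_force: [-0.0, -0.7, -4.3]
finger_gap: 0.0104
```

```bash
python3 - <<'E'
from rig import *
import cv2
for n,b in(("scene",(170,300,90,250)),("top",(140,260,270,400))):
    a=grab_frame(n); cv2.imwrite(f"pics/{n}4.png",a); y0,y1,x0,x1=b
    cv2.imwrite(f"pics/{n}4z.png",cv2.resize(a[y0:y1,x0:x1],None,fx=5 if n=='top' else 4.5,fy=5 if n=='top' else 4.5,interpolation=cv2.INTER_CUBIC))
o=get_obs(); print(o['position'],o['eef_rot'],o['wrist_force'],o['torque'])
E
python3 plan.py 0.550 -0.246 0.220 9.6 2
```

```text
[ 0.54816961 -0.24435245  0.21908448] [[ 9.86228522e-01  1.65388331e-01 -4.98435374e-05]
 [ 1.65388336e-01 -9.86228514e-01  1.25145884e-04]
 [-2.84594489e-05 -1.31665980e-04 -9.99999991e-01]] [-0.27142938 -0.24318595 -3.70478605] [-0.05201352  0.03147098 -0.02260197]
t 8.2 p [ 0.5482 -0.2444  0.2191] yaw 9.52 F [-0.3 -0.2 -3.7] gap 0.0109 q [-31.  12.  81.   0.  87. -41.]
total rv [-0.01  0.   -0.08] dist mm 2.627340604593278
{"slide": [0.8, 1.0, -0.5], "twist": [-0.0, 0.0, -0.04]}
{"slide": [0.8, 1.0, -0.5], "twist": [-0.0, 0.0, -0.04]}
```

View pics/scene4z.png

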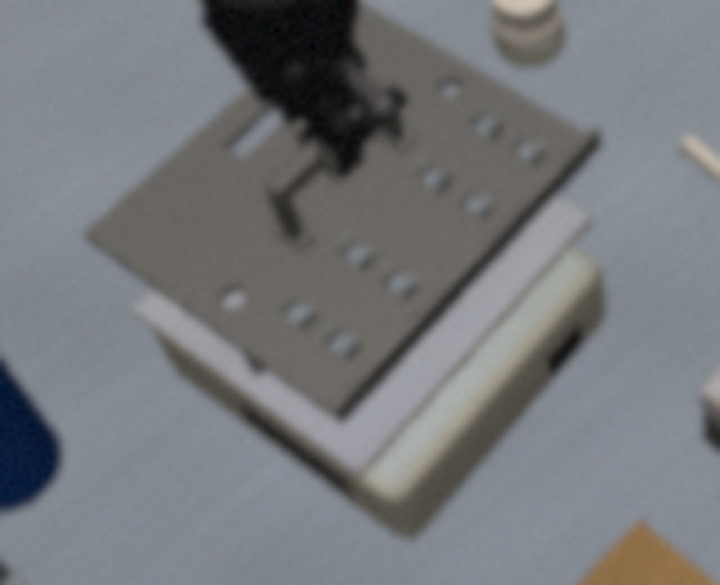

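View pics/top4z.png

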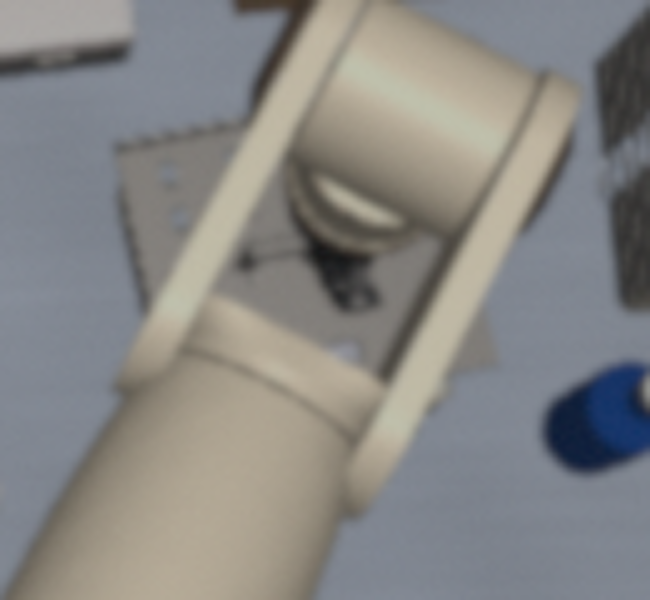

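The platform hangs level over the carriage in the scene view. Its right hole is near (142,236) and its left hole near (190,190). I'll measure hole and peg centroids in the same camera to get their relative offset.

```bash
cat > cen.py <<'E'
from h import *; from rig import calibration
C={n:calibration(n) for n in("scene","top")}
def cen(img,uv,r=7,sign=1,thr=.35):
    g=cv2.cvtColor(img,cv2.COLOR_BGR2GRAY).astype(float); u,v=np.round(uv).astype(int)
    w=g[v-r:v+r+1,u-r:u+r+1]; yy,xx=np.mgrid[-r:r+1,-r:r+1]
    bd=np.ones_like(w,bool); bd[2:-2,2:-2]=0
    A=np.c_[xx[bd],yy[bd],np.ones(bd.sum())]; m=w[bd]; k=np.ones(len(m),bool)
    for _ in range(4):
        co=np.linalg.lstsq(A[k],m[k],rcond=None)[0]; rs=m-A@co; k=np.abs(rs)<max(2.0,2*np.median(np.abs(rs)))
    d=sign*(w-(co[0]*xx+co[1]*yy+co[2])); d[d<thr*d.max()]=0
    n,l=cv2.connectedComponents((d>0).astype(np.uint8)); pk=np.unravel_index((d*(np.hypot(xx,yy)<5)).argmax(),d.shape); d[l!=l[pk]]=0
    return np.array([u+(d*xx).sum()/d.sum(), v+(d*yy).sum()/d.sum()]), d.max()
def ray(n,uv,z): return least_squares(lambda x:P(C[n],[x[0],x[1],z])[0]-uv,[.5,-.2]).x
E
python3 - <<'E'
from cen import *
s0,t0,s4,t4=[cv2.imread(f'pics/{x}.png') for x in('scene0','top0','scene4','top4')]
def show(tag,im,n,uv,z,sign,r=7):
    c,m=cen(im,uv,r,sign); print(tag,n,c.round(2),round(m),ray(n,c,z).round(4)); return ray(n,c,z)
print('pegs'); 
for n,im,L,R,W in(('scene',s0,(191,198),(144.5,244),(150.5,211)),('top',t0,(304,199),(355,188),(334.5,213.5))):
    a=show('L',im,n,L,.132,-1); b=show('R',im,n,R,.132,-1); print('  mid',(a+b)/2,'yaw',np.degrees(np.arctan2(-(a-b)[0],(a-b)[1])),'len',np.hypot(*(a-b)))
    show('wing',im,n,W,.135,-1,9)
print('holes held z=.179')
a=show('L',s4,'scene',(190,189.5),.182,1,5); b=show('R',s4,'scene',(142,236.5),.182,1,5); print('  mid',(a+b)/2,'yaw',np.degrees(np.arctan2(-(a-b)[0],(a-b)[1])),'len',np.hypot(*(a-b)))
print('holes bench')
a=show('L',t0,'top',(170.6,212.5),.003,1,5); b=show('R',t0,'top',(218.7,210.3),.003,1,5); print('  mid',(a+b)/2,'yaw',np.degrees(np.arctan2(-(a-b)[0],(a-b)[1])),'len',np.hypot(*(a-b)))
E
```

```text
pegs
L scene [191.46 201.84] 73 [ 0.5351 -0.1593]
R scene [145.48 247.84] 78 [ 0.5647 -0.3366]
  mid [ 0.54991821 -0.24794125] yaw 9.460212634190691 len 0.1798240473241081
wing scene [150.49 212.02] 80 [ 0.4834 -0.2622]
L top [304.09 198.33] 39 [ 0.5339 -0.1573]
R top [353.63 187.88] 53 [ 0.564  -0.3334]
  mid [ 0.54893005 -0.24535402] yaw 9.684906295752493 len 0.17861810204953246
wing top [333.66 213.31] 41 [ 0.4764 -0.2558]
holes held z=.179
L scene [189.84 189.99] 20 [ 0.5343 -0.1558]
R scene [141.65 236.43] 41 [ 0.5631 -0.3327]
  mid [ 0.54870529 -0.24424741] yaw 9.23162434893132 len 0.1792774604235675
holes bench
L top [171. 215.] 1 [0.5163 0.3291]cen.py:12: RuntimeWarning: invalid value encountered in scalar divide
  return np.array([u+(d*xx).sum()/d.sum(), v+(d*yy).sum()/d.sum()]), d.max()
Traceback (most recent call last):
  File "cen.py", line 13, in ray
    def ray(n,uv,z): return least_squares(lambda x:P(C[n],[x[0],x[1],z])[0]-uv,[.5,-.2]).x
                            ~~~~~~~~~~~~~^^^^^^^^^^^^^^^^^^^^^^^^^^^^^^^^^^^^^^^^^^^^^^^
ValueError: Residuals are not finite in the initial point.
```

In the scene camera the pegs' midpoint is about (+1.2, −3.7) mm from the held platform's, so I'll correct by that and measure again.

```bash
python3 plan.py 0.5494 -0.2481 0.2191 9.7 4|sed 1,3d; python3 plan.py 0.5494 -0.2481 0.2191 9.7 4|head -3
```

```text
{"slide": [0.1, 1.0, -0.0], "twist": [-0.0, 0.0, -0.05]}
{"slide": [0.1, 1.0, -0.0], "twist": [-0.0, 0.0, -0.05]}
{"slide": [0.1, 1.0, -0.0], "twist": [-0.0, 0.0, -0.05]}
t 8.2 p [ 0.5482 -0.2444  0.2191] yaw 9.52 F [-0.3 -0.2 -3.7] gap 0.0109 q [-31.  12.  81.   0.  87. -41.]
total rv [-0.01  0.   -0.18] dist mm 3.944393579232836
{"slide": [0.1, 1.0, -0.0], "twist": [-0.0, 0.0, -0.05]}
```

Call:
servo_tool(
  increments=[
    {"slide": [0.1,1,0],"twist": [0,0,-0.05],"grip": 0},
    {"slide": [0.1,1,0],"twist": [0,0,-0.05],"grip": 0},
    {"slide": [0.1,1,0],"twist": [0,0,-0.05],"grip": 0},
    {"slide": [0.1,1,0],"twist": [0,0,-0.05],"grip": 0},
    {"slide": [0,0,0],"twist": [0,0,0],"grip": 0},
    {"slide": [0,0,0],"twist": [0,0,0],"grip": 0},
    {"slide": [0,0,0],"twist": [0,0,0],"grip": 0},
    {"slide": [0,0,0],"twist": [0,0,0],"grip": 0},
  ],
)

```text
time_s: 9.0
position: [0.5492, -0.2482, 0.2191]
eef_rot: [[0.986, 0.169, 0.0], [0.169, -0.986, 0.0], [0.0, -0.0, -1.0]]
wrist_force: [0.7, 0.8, -3.4]
finger_gap: 0.0105
```

```bash
cat > held.py <<'E'
from cen import *; from rig import *
acc=[]
for i in range(4):
    im=grab_frame('scene'); o=get_obs(); zu=o['position'][2]-.040
    try:
        a=ray('scene',cen(im,P(C['scene'],[.5345,-.158,zu+.003])[0],5,1)[0],zu+.003); b=ray('scene',cen(im,P(C['scene'],[.564,-.336,zu+.003])[0],5,1)[0],zu+.003)
        acc.append(np.r_[(a+b)/2,np.degrees(np.arctan2(-(a-b)[0],(a-b)[1])),np.hypot(*(a-b)),o['position']])
    except Exception as e: print(e)
print(np.array(acc).round(4)); print('diff peg-held mm',(np.array([.5499,-.2479])-np.mean(acc,0)[:2])*1e3, 'yaw',9.46-np.mean(acc,0)[2])
import sys; cv2.imwrite(f'pics/{sys.argv[1]}.png',im); cv2.imwrite(f'pics/{sys.argv[1]}z.png',cv2.resize(im[170:300,90:250],None,fx=4.5,fy=4.5,interpolation=cv2.INTER_CUBIC))
E
python3 held.py s5; python3 plan.py 0.5494 -0.2481 0.2 9.7 1
```

```text
[[ 0.5497 -0.2484  9.6985  0.1783  0.5492 -0.2482  0.2191]
 [ 0.5499 -0.2484  9.6319  0.1786  0.5492 -0.2482  0.2191]
 [ 0.5498 -0.2484  9.6893  0.1782  0.5492 -0.2482  0.2191]
 [ 0.5501 -0.2484  9.4731  0.1783  0.5492 -0.2482  0.2191]]
diff peg-held mm [0.01425222 0.51396016] yaw -0.1631783157596729
t 9.2 p [ 0.5492 -0.2482  0.2191] yaw 9.72 F [-0.6 -0.2 -3.9] gap 0.0105 q [-32.  12.  80.   0.  87. -41.]
total rv [-0.01  0.    0.02] dist mm 19.084247451075846
{"slide": [0.2, -0.1, 19.1], "twist": [-0.01, 0.0, 0.02]}
```

View pics/s5z.png

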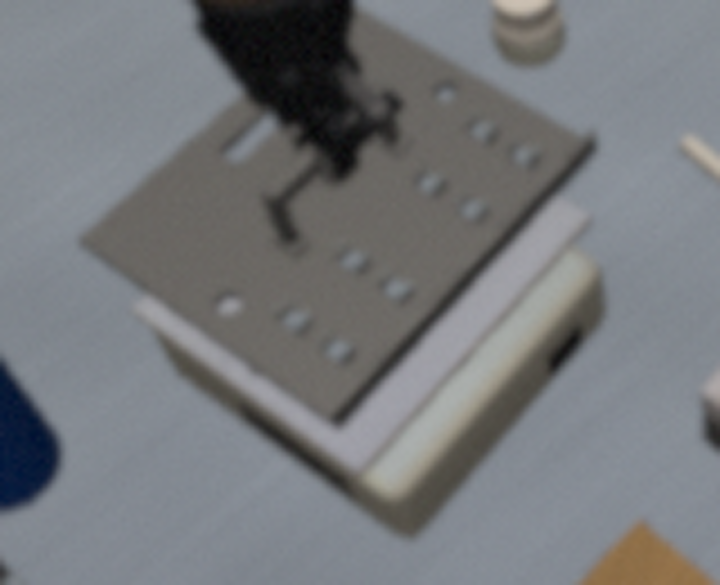

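Call:
servo_tool(
  increments=[
    {"slide": [0.1,-0.4,4],"twist": [0,0,0.06],"grip": 0},
    {"slide": [0,0,5],"twist": [0,0,0],"grip": 0},
    {"slide": [0,0,5],"twist": [0,0,0],"grip": 0},
    {"slide": [0,0,4],"twist": [0,0,0],"grip": 0},
    {"slide": [0,0,3],"twist": [0,0,0],"grip": 0},
    {"slide": [0,0,2],"twist": [0,0,0],"grip": 0},
    {"slide": [0,0,0],"twist": [0,0,0],"grip": 0},
    {"slide": [0,0,0],"twist": [0,0,0],"grip": 0},
  ],
)

```text
time_s: 10.0
position: [0.5493, -0.2478, 0.1962]
eef_rot: [[0.986, 0.168, 0.0], [0.168, -0.986, 0.0], [0.0, 0.0, -1.0]]
wrist_force: [0.2, 0.2, -3.7]
finger_gap: 0.0108
```

```bash
python3 held.py s6; python3 plan.py 0.5494 -0.2478 0.19 9.65 1
```

```text
[[ 0.55   -0.248   9.3845  0.1776  0.5493 -0.2479  0.1963]
 [ 0.5501 -0.2481  9.4038  0.1778  0.5493 -0.2479  0.1963]
 [ 0.5501 -0.2482  9.4431  0.1776  0.5493 -0.2479  0.1963]
 [ 0.5501 -0.248   9.4433  0.1777  0.5493 -0.2479  0.1963]]
diff peg-held mm [-0.171753    0.17543659] yaw 0.0413238605463615
t 10.2 p [ 0.5493 -0.2479  0.1963] yaw 9.66 F [ 0.6 -0.4 -3.3] gap 0.0102 q [-32.  13.  82.   0.  85. -41.]
total rv [ 0.01 -0.01  0.01] dist mm 6.2852327304186195
{"slide": [0.1, -0.0, 6.3], "twist": [0.01, -0.01, 0.01]}
```

View pics/s6z.png

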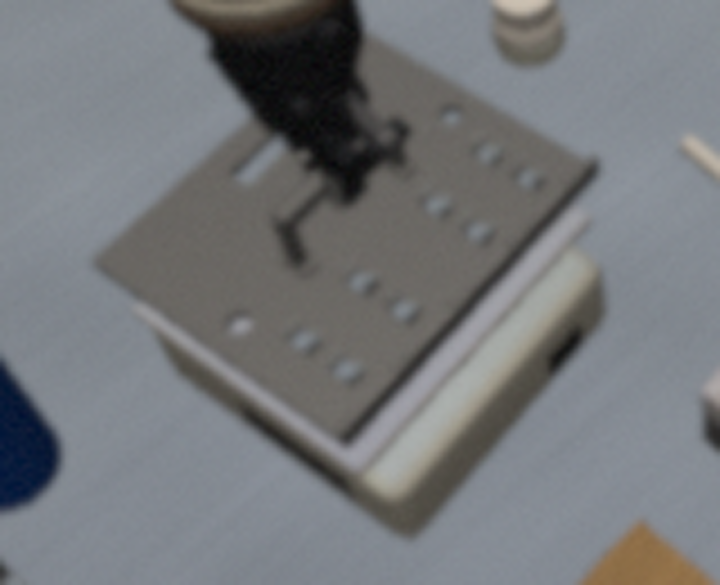

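Aligned to within about 0.2 mm by the scene camera. I'll lower in small steps and watch the force.

Call:
servo_tool(
  increments=[
    {"slide": [0,0,1],"twist": [0,0,0],"grip": 0},
    {"slide": [0,0,1],"twist": [0,0,0],"grip": 0},
    {"slide": [0,0,1],"twist": [0,0,0],"grip": 0},
    {"slide": [0,0,1],"twist": [0,0,0],"grip": 0},
    {"slide": [0,0,1],"twist": [0,0,0],"grip": 0},
    {"slide": [0,0,1],"twist": [0,0,0],"grip": 0},
    {"slide": [0,0,0],"twist": [0,0,0],"grip": 0},
    {"slide": [0,0,0],"twist": [0,0,0],"grip": 0},
  ],
)

```text
time_s: 11.0
position: [0.5493, -0.2478, 0.1901]
eef_rot: [[0.986, 0.168, -0.0], [0.168, -0.986, 0.0], [-0.0, -0.0, -1.0]]
wrist_force: [0.5, -0.0, -4.8]
finger_gap: 0.0105
```

```bash
python3 held.py s7; python3 plan.py 0.5494 -0.2478 0.19 9.65 1|head -1
```

```text
[[ 0.5489 -0.2474  9.0498  0.1784  0.5493 -0.2478  0.1901]
 [ 0.5493 -0.2471  8.7485  0.1789  0.5493 -0.2478  0.1901]
 [ 0.5491 -0.247   8.8786  0.1791  0.5493 -0.2478  0.1901]
 [ 0.5493 -0.2474  8.8161  0.1782  0.5493 -0.2478  0.1902]]
diff peg-held mm [ 0.77246854 -0.66704609] yaw 0.5867371326925745
t 11.2 p [ 0.5493 -0.2478  0.1902] yaw 9.66 F [ 0.3 -0.3 -3.7] gap 0.0106 q [-32.  13.  83.   0.  84. -41.]
```

View pics/s7z.png

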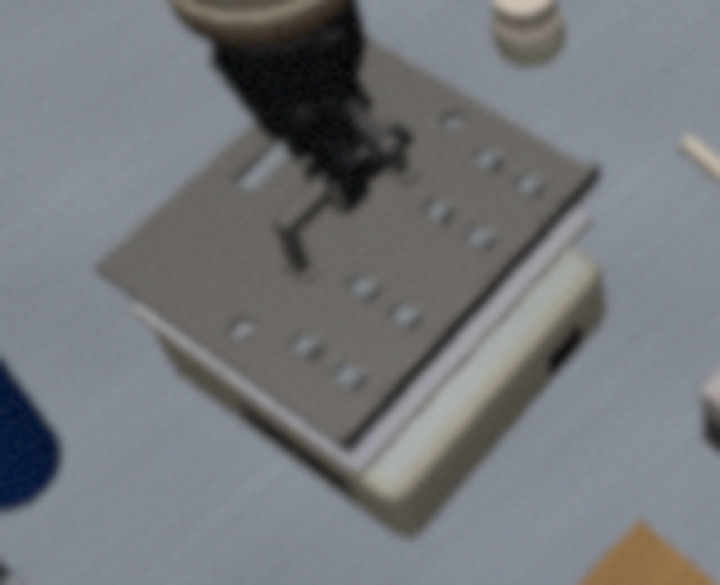

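The pegs are starting to darken the far rim of each hole and there's no contact force. Continuing.

Call:
servo_tool(
  increments=[
    {"slide": [0,0,1],"twist": [0,0,0],"grip": 0},
    {"slide": [0,0,1],"twist": [0,0,0],"grip": 0},
    {"slide": [0,0,1],"twist": [0,0,0],"grip": 0},
    {"slide": [0,0,1],"twist": [0,0,0],"grip": 0},
    {"slide": [0,0,1],"twist": [0,0,0],"grip": 0},
    {"slide": [0,0,0],"twist": [0,0,0],"grip": 0},
    {"slide": [0,0,0],"twist": [0,0,0],"grip": 0},
    {"slide": [0,0,0],"twist": [0,0,0],"grip": 0},
  ],
)

```text
time_s: 12.0
position: [0.5493, -0.2478, 0.1851]
eef_rot: [[0.986, 0.168, 0.0], [0.168, -0.986, 0.0], [0.0, -0.0, -1.0]]
wrist_force: [-0.0, 0.5, -3.8]
finger_gap: 0.0107
```

```bash
python3 held.py s8|tail -1; python3 plan.py 0.5494 -0.2478 0.19 9.65 1|head -1
```

```text
[]
t 12.2 p [ 0.5493 -0.2478  0.1851] yaw 9.66 F [-0.1 -0.9 -4.3] gap 0.0103 q [-32.  13.  83.   0.  84. -41.]cen.py:12: RuntimeWarning: invalid value encountered in scalar divide
  return np.array([u+(d*xx).sum()/d.sum(), v+(d*yy).sum()/d.sum()]), d.max()
  return _methods._mean(a, axis=axis, dtype=dtype,
  ret = ret.dtype.type(ret / rcount)
Traceback (most recent call last):
  File "held.py", line 9, in <module>
    print(np.array(acc).round(4)); print('diff peg-held mm',(np.array([.5499,-.2479])-np.mean(acc,0)[:2])*1e3, 'yaw',9.46-np.mean(acc,0)[2])
                                                                                      ~~~~~~~~~~~~~~^^^^
IndexError: invalid index to scalar variable.
```

Call:
servo_tool(
  increments=[
    {"slide": [0,0,0.5],"twist": [0,0,0],"grip": 0},
    {"slide": [0,0,0.5],"twist": [0,0,0],"grip": 0},
    {"slide": [0,0,0.5],"twist": [0,0,0],"grip": 0},
    {"slide": [0,0,0.5],"twist": [0,0,0],"grip": 0},
    {"slide": [0,0,1],"twist": [0,0,0],"grip": 0},
    {"slide": [0,0,1],"twist": [0,0,0],"grip": 0},
    {"slide": [0,0,0],"twist": [0,0,0],"grip": 0},
    {"slide": [0,0,0],"twist": [0,0,0],"grip": 0},
  ],
)

```text
time_s: 13.0
position: [0.5493, -0.2478, 0.1811]
eef_rot: [[0.986, 0.168, -0.0], [0.168, -0.986, 0.0], [-0.0, -0.0, -1.0]]
wrist_force: [0.0, 0.1, -3.4]
finger_gap: 0.0104
```

```bash
cat > look.py <<'E'
from rig import *; import cv2,sys
a=grab_frame('scene'); cv2.imwrite(f'pics/{sys.argv[1]}.png',a); cv2.imwrite(f'pics/{sys.argv[1]}z.png',cv2.resize(a[170:300,90:250],None,fx=4.5,fy=4.5,interpolation=cv2.INTER_CUBIC))
o=get_obs(); print(o['time_s'],o['position'].round(4),o['wrist_force'].round(1),o['torque'].round(2),o['finger_gap'])
E
python3 look.py s9
```

```text
13.05 [ 0.5493 -0.2478  0.1811] [ 0.2 -0.  -2.9] [ 0.    0.07 -0.01] 0.010735351653092641
```

View pics/s9z.png

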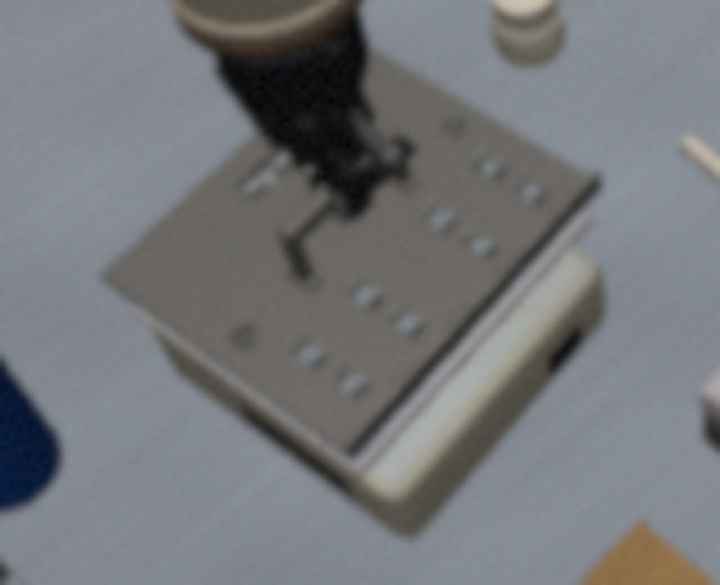

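The pegs fill both holes at about (144,244) and (191,198), the wing is entering the slot, and there's no contact force. Going on down.

Call:
servo_tool(
  increments=[
    {"slide": [0,0,1],"twist": [0,0,0],"grip": 0},
    {"slide": [0,0,1],"twist": [0,0,0],"grip": 0},
    {"slide": [0,0,1],"twist": [0,0,0],"grip": 0},
    {"slide": [0,0,1],"twist": [0,0,0],"grip": 0},
    {"slide": [0,0,1],"twist": [0,0,0],"grip": 0},
    {"slide": [0,0,1],"twist": [0,0,0],"grip": 0},
    {"slide": [0,0,1],"twist": [0,0,0],"grip": 0},
    {"slide": [0,0,0],"twist": [0,0,0],"grip": 0},
  ],
)

```text
time_s: 13.85
position: [0.5492, -0.2478, 0.1739]
eef_rot: [[0.986, 0.168, -0.0], [0.168, -0.986, 0.0], [-0.0, -0.0, -1.0]]
wrist_force: [-1.0, -0.3, -3.7]
finger_gap: 0.0105
```

Call:
servo_tool(
  increments=[
    {"slide": [0,0,1.5],"twist": [0,0,0],"grip": 0},
    {"slide": [0,0,1.5],"twist": [0,0,0],"grip": 0},
    {"slide": [0,0,1.5],"twist": [0,0,0],"grip": 0},
    {"slide": [0,0,1.5],"twist": [0,0,0],"grip": 0},
    {"slide": [0,0,1.5],"twist": [0,0,0],"grip": 0},
    {"slide": [0,0,1.5],"twist": [0,0,0],"grip": 0},
    {"slide": [0,0,1],"twist": [0,0,0],"grip": 0},
    {"slide": [0,0,0],"twist": [0,0,0],"grip": 0},
  ],
)

```text
time_s: 14.65
position: [0.5492, -0.2478, 0.1639]
eef_rot: [[0.986, 0.168, -0.0], [0.168, -0.986, 0.0], [-0.0, -0.0, -1.0]]
wrist_force: [0.4, 0.1, -3.8]
finger_gap: 0.0103
```

```bash
python3 look.py s10
```

```text
14.7 [ 0.5493 -0.2478  0.164 ] [-0.  -0.5 -4. ] [-0.05  0.    0.02] 0.010301609826808136
```

View pics/s10z.png

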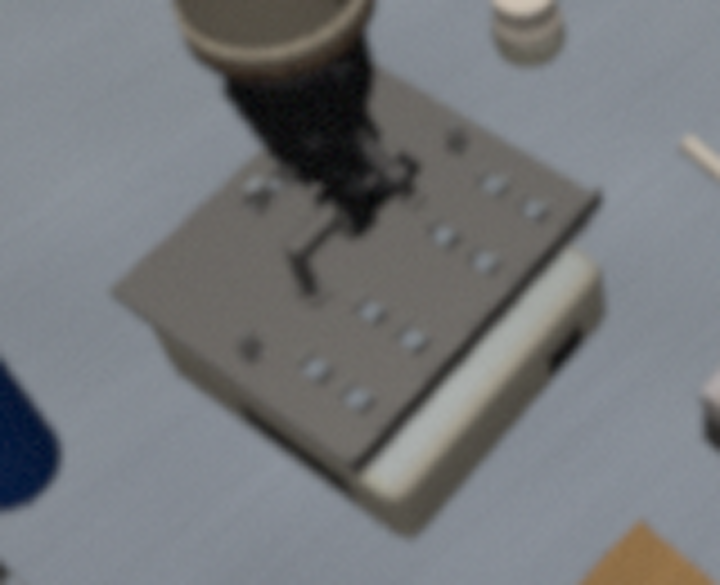

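Call:
servo_tool(
  increments=[
    {"slide": [0,0,1.5],"twist": [0,0,0],"grip": 0},
    {"slide": [0,0,1.5],"twist": [0,0,0],"grip": 0},
    {"slide": [0,0,1.5],"twist": [0,0,0],"grip": 0},
    {"slide": [0,0,1.5],"twist": [0,0,0],"grip": 0},
    {"slide": [0,0,1],"twist": [0,0,0],"grip": 0},
    {"slide": [0,0,1],"twist": [0,0,0],"grip": 0},
    {"slide": [0,0,0.5],"twist": [0,0,0],"grip": 0},
    {"slide": [0,0,0],"twist": [0,0,0],"grip": 0},
  ],
)

```text
time_s: 15.5
position: [0.5493, -0.2478, 0.1555]
eef_rot: [[0.986, 0.168, -0.0], [0.168, -0.986, 0.0], [-0.0, -0.0, -1.0]]
wrist_force: [0.2, -0.4, -4.2]
finger_gap: 0.0103
```

Call:
servo_tool(
  increments=[
    {"slide": [0,0,0.3],"twist": [0,0,0],"grip": 0},
    {"slide": [0,0,0.3],"twist": [0,0,0],"grip": 0},
    {"slide": [0,0,0.3],"twist": [0,0,0],"grip": 0},
    {"slide": [0,0,0.3],"twist": [0,0,0],"grip": 0},
    {"slide": [0,0,0.3],"twist": [0,0,0],"grip": 0},
    {"slide": [0,0,0.2],"twist": [0,0,0],"grip": 0},
    {"slide": [0,0,0.2],"twist": [0,0,0],"grip": 0},
    {"slide": [0,0,0],"twist": [0,0,0],"grip": 0},
  ],
)

```text
time_s: 16.3
position: [0.5493, -0.2478, 0.1536]
eef_rot: [[0.986, 0.168, -0.0], [0.168, -0.986, 0.0], [-0.0, -0.0, -1.0]]
wrist_force: [-0.1, 1.0, -4.0]
finger_gap: 0.0107
```

Call:
servo_tool(
  increments=[
    {"slide": [0,0,0.2],"twist": [0,0,0],"grip": 0},
    {"slide": [0,0,0.2],"twist": [0,0,0],"grip": 0},
    {"slide": [0,0,0.2],"twist": [0,0,0],"grip": 0},
    {"slide": [0,0,0.1],"twist": [0,0,0],"grip": 0},
    {"slide": [0,0,0.1],"twist": [0,0,0],"grip": 0},
    {"slide": [0,0,0],"twist": [0,0,0],"grip": 0},
    {"slide": [0,0,0],"twist": [0,0,0],"grip": 0},
    {"slide": [0,0,0],"twist": [0,0,0],"grip": 0},
  ],
)

```text
time_s: 17.1
position: [0.5493, -0.2478, 0.153]
eef_rot: [[0.986, 0.168, 0.0], [0.168, -0.986, 0.0], [0.0, -0.0, -1.0]]
wrist_force: [0.0, -0.2, -2.9]
finger_gap: 0.0106
```

Call:
servo_tool(
  increments=[
    {"slide": [0,0,0.2],"twist": [0,0,0],"grip": 0},
    {"slide": [0,0,0.2],"twist": [0,0,0],"grip": 0},
    {"slide": [0,0,0.1],"twist": [0,0,0],"grip": 0},
    {"slide": [0,0,0],"twist": [0,0,0],"grip": 0},
    {"slide": [0,0,0],"twist": [0,0,0],"grip": 0},
    {"slide": [0,0,0],"twist": [0,0,0],"grip": 0},
    {"slide": [0,0,0],"twist": [0,0,0],"grip": 0},
    {"slide": [0,0,0],"twist": [0,0,0],"grip": 0},
  ],
)

```text
time_s: 17.9
position: [0.5493, -0.2479, 0.1529]
eef_rot: [[0.986, 0.168, 0.0], [0.168, -0.986, -0.0], [0.0, 0.0, -1.0]]
wrist_force: [-2.7, 1.3, 5.6]
finger_gap: 0.0108
```

```bash
python3 look.py s11
```

```text
17.95 [ 0.5493 -0.2479  0.1529] [-3.7  1.1  4.8] [ 0.23  0.56 -0.01] 0.010341486811390532
```

View pics/s11z.png

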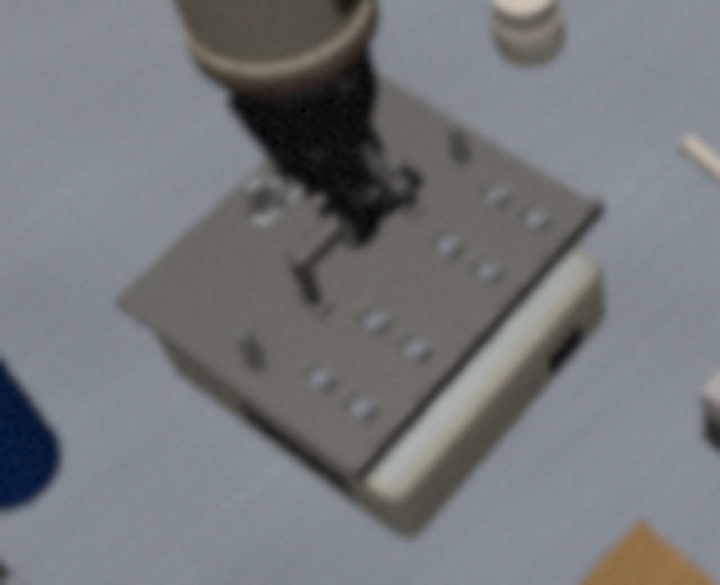

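Seated: TCP z is 0.1529 (expected 0.153) and the contact force is about 9 N. The wing is visible through the slot at (149,214). Releasing and raising.

Call:
servo_tool(
  increments=[
    {"slide": [0,0,0],"twist": [0,0,0],"grip": 0.5},
    {"slide": [0,0,0],"twist": [0,0,0],"grip": 0.5},
    {"slide": [0,0,0],"twist": [0,0,0],"grip": 0.5},
    {"slide": [0,0,0],"twist": [0,0,0],"grip": 0.5},
    {"slide": [0,0,0],"twist": [0,0,0],"grip": 0.5},
    {"slide": [0,0,-1],"twist": [0,0,0],"grip": 0.5},
    {"slide": [0,0,-2],"twist": [0,0,0],"grip": 0.5},
    {"slide": [0,0,-2],"twist": [0,0,0],"grip": 0.5},
  ],
)

```text
time_s: 18.75
position: [0.5493, -0.2478, 0.1576]
eef_rot: [[0.986, 0.168, 0.0], [0.168, -0.986, 0.0], [0.0, 0.0, -1.0]]
wrist_force: [0.9, 0.0, -0.6]
finger_gap: 0.0425
```

Call:
servo_tool(
  increments=[
    {"slide": [0,0,-5],"twist": [0,0,0],"grip": 0.5},
    {"slide": [0,0,-10],"twist": [0,0,0],"grip": 0.5},
    {"slide": [0,0,-15],"twist": [0,0,0],"grip": 0.5},
    {"slide": [0,0,-20],"twist": [0,0,0],"grip": 0.5},
    {"slide": [0,0,-20],"twist": [0,0,0],"grip": 0.5},
    {"slide": [-20,0,-20],"twist": [0,0,0],"grip": 0.5},
    {"slide": [-30,0,-10],"twist": [0,0,0],"grip": 0.5},
    {"slide": [-22,0,0],"twist": [0,0,0],"grip": 0.5},
  ],
)

```text
time_s: 19.55
position: [0.4775, -0.2603, 0.2604]
eef_rot: [[0.986, 0.168, 0.003], [0.168, -0.986, -0.002], [0.002, 0.003, -1.0]]
wrist_force: [-0.2, -0.9, 0.6]
finger_gap: 0.0428
```

```bash
python3 look.py s12; python3 -c "
from rig import *; import cv2
a=grab_frame('top'); cv2.imwrite('pics/t12z.png',cv2.resize(a[140:260,270:400],None,fx=5,fy=5,interpolation=2))"
```

```text
19.6 [ 0.4753 -0.2606  0.2599] [-1.3 -1.7  1.4] [-0.06 -0.03  0.02] 0.04294719328305458
```

View pics/s12z.png

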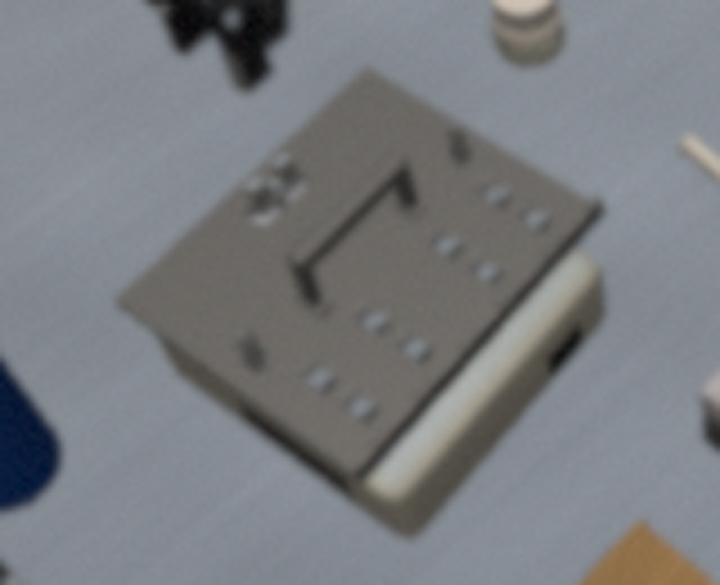

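View pics/t12z.png

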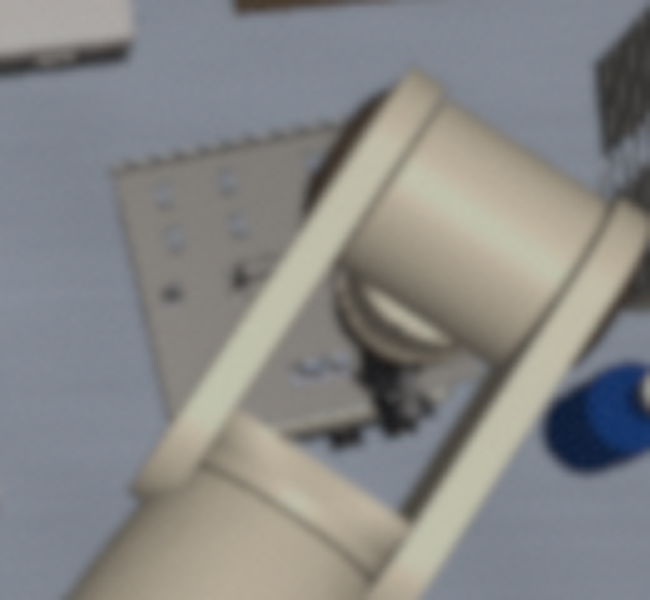

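The platform lies flat with both pegs up through its holes, near (192,201) and (146,247) in the scene view. The wing sits in the slot near (150,212) and the arm is clear. Next I'll settle over the wing.

Call:
servo_tool(
  increments=[
    {"slide": [0,0,20],"twist": [0,0,0],"grip": 0.5},
    {"slide": [0,0,25],"twist": [0,0,0],"grip": 0.5},
    {"slide": [0,0,20],"twist": [0,0,0],"grip": 0.5},
    {"slide": [0,0,10],"twist": [0,0,0],"grip": 0.5},
    {"slide": [0,0,5],"twist": [0,0,0],"grip": 0.5},
    {"slide": [0,0,0],"twist": [0,0,0],"grip": 0.5},
    {"slide": [0,0,0],"twist": [0,0,0],"grip": 0.5},
    {"slide": [0,0,0],"twist": [0,0,0],"grip": 0.5},
  ],
)

```text
time_s: 20.45
position: [0.4786, -0.2601, 0.1783]
eef_rot: [[0.986, 0.168, 0.001], [0.168, -0.986, -0.001], [0.001, 0.001, -1.0]]
wrist_force: [0.5, 0.4, -0.1]
finger_gap: 0.043
```

```bash
python3 look.py s13;python3 plan.py 0.4784 -0.2599 0.132 9.6 6
```

```text
20.5 [ 0.4785 -0.2601  0.1782] [ 0.2 -0.6  0.2] [-0.01  0.04 -0.02] 0.04265000900342055
t 20.5 p [ 0.4785 -0.2601  0.1782] yaw 9.66 F [ 0.2 -0.6  0.2] gap 0.0427 q [-37.   7.  92.   0.  82. -46.]
total rv [ 0.04 -0.04  0.06] dist mm 46.18425583218051
{"slide": [-0.0, -0.0, 7.7], "twist": [0.01, -0.01, 0.01]}
{"slide": [-0.0, -0.0, 7.7], "twist": [0.01, -0.01, 0.01]}
{"slide": [-0.0, -0.0, 7.7], "twist": [0.01, -0.01, 0.01]}
{"slide": [-0.0, -0.0, 7.7], "twist": [0.01, -0.01, 0.01]}
{"slide": [-0.0, -0.0, 7.7], "twist": [0.01, -0.01, 0.01]}
{"slide": [-0.0, -0.0, 7.7], "twist": [0.01, -0.01, 0.01]}
```

View pics/s13z.png

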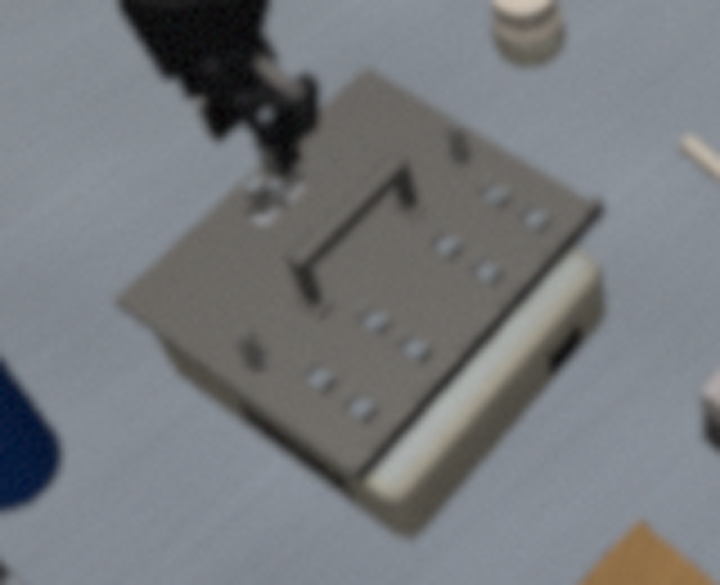

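Call:
servo_tool(
  increments=[
    {"slide": [0,0,8],"twist": [0,0,0],"grip": 0.5},
    {"slide": [0,0,8],"twist": [0,0,0],"grip": 0.5},
    {"slide": [0,0,8],"twist": [0,0,0],"grip": 0.5},
    {"slide": [0,0,8],"twist": [0,0,0],"grip": 0.5},
    {"slide": [0,0,7],"twist": [0,0,0],"grip": 0.5},
    {"slide": [0,0,5],"twist": [0,0,0],"grip": 0.5},
    {"slide": [0,0,1],"twist": [0,0,0],"grip": 0.5},
    {"slide": [0,0,0],"twist": [0,0,0],"grip": 0.5},
  ],
)

```text
time_s: 21.3
position: [0.4783, -0.2599, 0.1323]
eef_rot: [[0.986, 0.168, -0.0], [0.168, -0.986, 0.0], [-0.0, -0.0, -1.0]]
wrist_force: [0.3, -0.7, 0.1]
finger_gap: 0.0429
```

Call:
servo_tool(
  increments=[
    {"slide": [0,0,0],"twist": [0,0,0],"grip": 0.2},
    {"slide": [0,0,0],"twist": [0,0,0],"grip": 0.15},
    {"slide": [0,0,0],"twist": [0,0,0],"grip": 0.12},
    {"slide": [0,0,0],"twist": [0,0,0],"grip": 0.1},
    {"slide": [0,0,0],"twist": [0,0,0],"grip": 0.05},
    {"slide": [0,0,0],"twist": [0,0,0],"grip": 0},
    {"slide": [0,0,0],"twist": [0,0,0],"grip": 0},
    {"slide": [0,0,0],"twist": [0,0,0],"grip": 0},
  ],
  squeeze=30,
)

```text
time_s: 22.1
position: [0.479, -0.2599, 0.1327]
eef_rot: [[0.986, 0.168, 0.002], [0.168, -0.986, -0.0], [0.002, 0.0, -1.0]]
wrist_force: [6.4, 1.2, -1.3]
finger_gap: 0.0071
```

```bash
python3 look.py s14
```

```text
22.15 [ 0.479  -0.2598  0.1327] [ 6.   1.7 -0.5] [ 0.16 -1.04 -0.05] 0.007112928667835496
```

View pics/s14z.png

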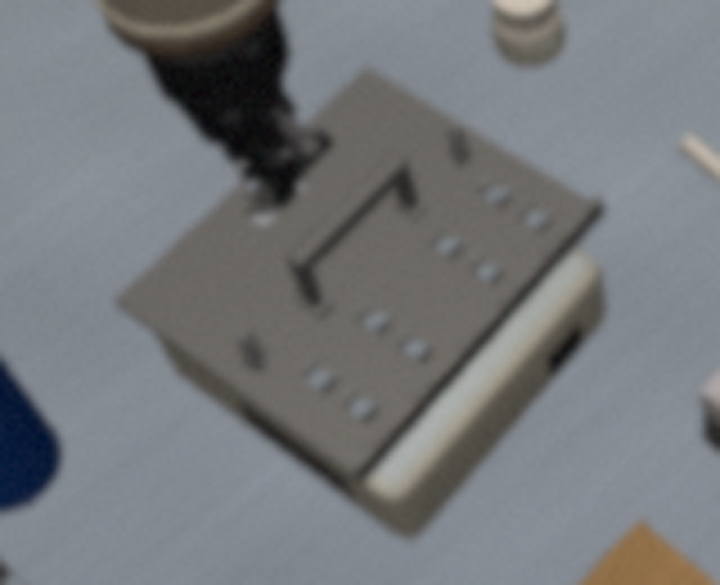

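The fingers are on the wing with a 7.1 mm gap. It pulls +x by about 6 N, so I'll shift 0.9 mm and then turn clockwise (+ about the tool's z).

Call:
servo_tool(
  increments=[
    {"slide": [0.9,0,0],"twist": [0,0,0],"grip": 0},
    {"slide": [0,0,0],"twist": [0,0,3],"grip": 0},
    {"slide": [0,0,0],"twist": [0,0,5],"grip": 0},
    {"slide": [0,0,0],"twist": [0,0,5],"grip": 0},
    {"slide": [0,0,0],"twist": [0,0,5],"grip": 0},
    {"slide": [0,0,0],"twist": [0,0,5],"grip": 0},
    {"slide": [0,0,0],"twist": [0,0,5],"grip": 0},
    {"slide": [0,0,0],"twist": [0,0,2],"grip": 0},
  ],
)

```text
time_s: 22.95
position: [0.4784, -0.2598, 0.1327]
eef_rot: [[0.936, -0.351, -0.002], [-0.351, -0.936, 0.0], [-0.002, 0.0, -1.0]]
wrist_force: [-9.5, 0.7, 7.3]
finger_gap: 0.0075
```

```bash
python3 look.py s15
```

```text
23.0 [ 0.4784 -0.2598  0.1327] [-9.6  1.6  8.2] [ 0.24  1.5  -0.04] 0.0072144546166608755
```

Call:
servo_tool(
  increments=[
    {"slide": [-0.4,0.1,-0.4],"twist": [0,0,2],"grip": 0},
    {"slide": [0,0,0],"twist": [0,0,5],"grip": 0},
    {"slide": [0,0,0],"twist": [0,0,5],"grip": 0},
    {"slide": [0,0,0],"twist": [0,0,5],"grip": 0},
    {"slide": [0,0,0],"twist": [0,0,5],"grip": 0},
    {"slide": [0,0,0],"twist": [0,0,5],"grip": 0},
    {"slide": [0,0,0],"twist": [0,0,3],"grip": 0},
    {"slide": [0,0,0],"twist": [0,0,0],"grip": 0},
  ],
)

```text
time_s: 23.8
position: [0.4777, -0.2593, 0.1327]
eef_rot: [[0.637, -0.771, -0.003], [-0.771, -0.637, 0.001], [-0.003, 0.001, -1.0]]
wrist_force: [-10.6, 3.4, 5.5]
finger_gap: 0.007
```

```bash
python3 look.py s16
```

```text
23.85 [ 0.4777 -0.2593  0.1327] [-10.2   3.5   5.7] [ 0.64  1.79 -0.06] 0.007537412950360273
```

View pics/s16z.png

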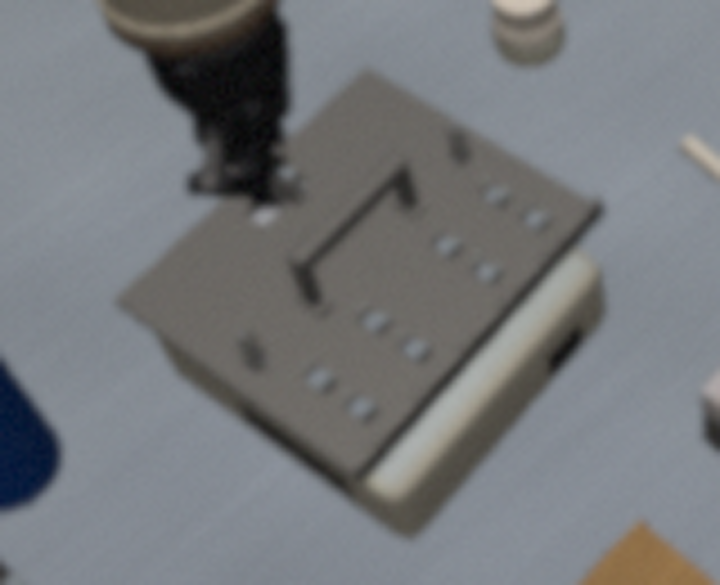

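The wing has turned about 60° so far with small forces. About 28° to go.

Call:
servo_tool(
  increments=[
    {"slide": [-0.3,0.4,-0.3],"twist": [0,0,3],"grip": 0},
    {"slide": [0,0,0],"twist": [0,0,5],"grip": 0},
    {"slide": [0,0,0],"twist": [0,0,5],"grip": 0},
    {"slide": [0,0,0],"twist": [0,0,5],"grip": 0},
    {"slide": [0,0,0],"twist": [0,0,5],"grip": 0},
    {"slide": [0,0,0],"twist": [0,0,4],"grip": 0},
    {"slide": [0,0,0],"twist": [0,0,0],"grip": 0},
    {"slide": [0,0,0],"twist": [0,0,0],"grip": 0},
  ],
)

```text
time_s: 24.65
position: [0.4773, -0.2587, 0.1327]
eef_rot: [[0.219, -0.976, -0.003], [-0.976, -0.219, 0.002], [-0.003, 0.002, -1.0]]
wrist_force: [-9.0, 9.0, 3.0]
finger_gap: 0.0072
```

```bash
python3 look.py s17; python3 plan.py .478 -.26 .2 -79 1|head -2
```

```text
24.7 [ 0.4773 -0.2587  0.1327] [-8.2  9.5  3.9] [ 1.49  1.36 -0.07] 0.00749560880043367
t 24.7 p [ 0.4773 -0.2587  0.1327] yaw -77.33 F [-8.2  9.5  3.9] gap 0.0075 q [-37.   8.  95.   0.  77.  41.]
total rv [0.12 0.17 1.67] dist mm 67.29537615916489
```

View pics/s17z.png

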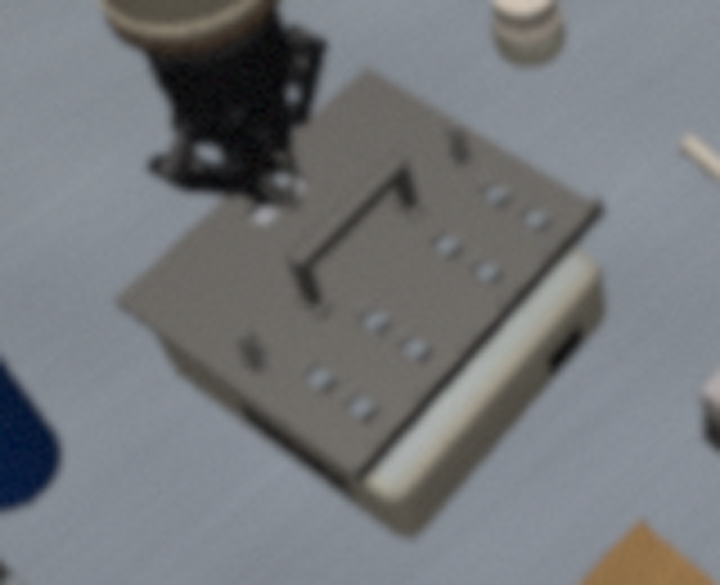

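Call:
servo_tool(
  increments=[
    {"slide": [-0.6,0.3,0],"twist": [0,0,1.5],"grip": 0},
    {"slide": [0,0,0],"twist": [0,0,0],"grip": 0},
    {"slide": [0,0,0],"twist": [0,0,0],"grip": 0.5},
    {"slide": [0,0,0],"twist": [0,0,0],"grip": 0.5},
    {"slide": [0,0,0],"twist": [0,0,0],"grip": 0.5},
    {"slide": [0,0,0],"twist": [0,0,0],"grip": 0.5},
    {"slide": [0,0,0],"twist": [0,0,0],"grip": 0.5},
    {"slide": [0,0,-2],"twist": [0,0,0],"grip": 0.5},
  ],
)

```text
time_s: 25.5
position: [0.4778, -0.2592, 0.135]
eef_rot: [[0.194, -0.981, -0.0], [-0.981, -0.194, 0.0], [-0.0, 0.0, -1.0]]
wrist_force: [0.2, 0.6, -0.0]
finger_gap: 0.0427
```

Call:
servo_tool(
  increments=[
    {"slide": [0,0,-5],"twist": [0,0,0],"grip": 0.5},
    {"slide": [0,0,-15],"twist": [0,0,0],"grip": 0.5},
    {"slide": [0,0,-20],"twist": [0,0,0],"grip": 0.5},
    {"slide": [0,0,-25],"twist": [0,0,0],"grip": 0.5},
    {"slide": [0,0,-25],"twist": [0,0,0],"grip": 0.5},
    {"slide": [0,0,-25],"twist": [0,0,0],"grip": 0.5},
    {"slide": [0,0,-20],"twist": [0,0,0],"grip": 0.5},
    {"slide": [0,0,0],"twist": [0,0,0],"grip": 0.5},
  ],
)

```text
time_s: 26.3
position: [0.4784, -0.2596, 0.2733]
eef_rot: [[0.194, -0.981, 0.004], [-0.981, -0.194, -0.003], [0.003, -0.003, -1.0]]
wrist_force: [-0.3, -0.6, -0.4]
finger_gap: 0.0427
```

```bash
python3 look.py s18; python3 -c "
from rig import *; import cv2
a=grab_frame('top'); cv2.imwrite('pics/top18.png',a); cv2.imwrite('pics/t18z.png',cv2.resize(a[140:260,270:400],None,fx=5,fy=5,interpolation=2))"
python3 - <<'E'
import cv2
a=cv2.imread('pics/s18.png'); cv2.imwrite('pics/s18w.png',cv2.resize(a[195:230,130:180],None,fx=14,fy=14,interpolation=2))
E
```

```text
26.35 [ 0.4782 -0.2594  0.2715] [-0.5  0.4 -0.3] [-0.   -0.03  0.01] 0.04210861746159325
```

View pics/s18z.png

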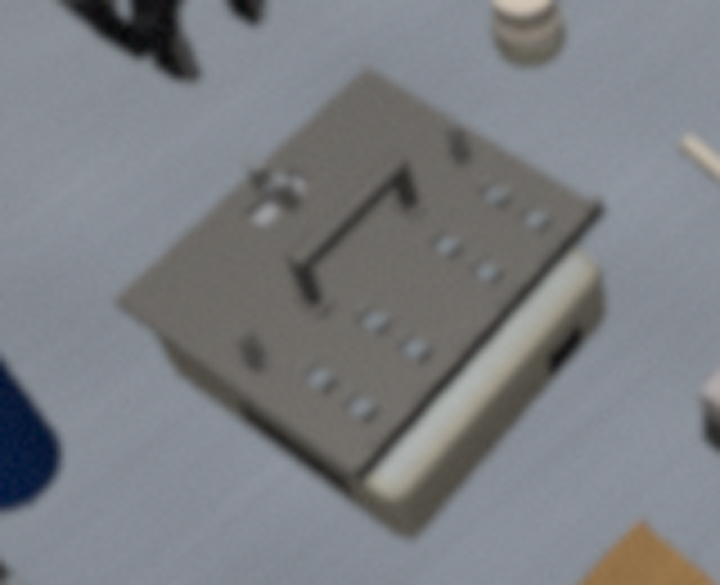

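View pics/s18w.png

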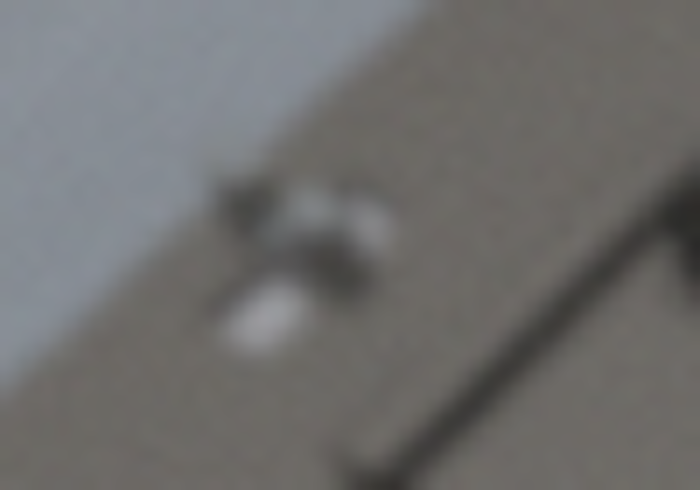

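View pics/t18z.png

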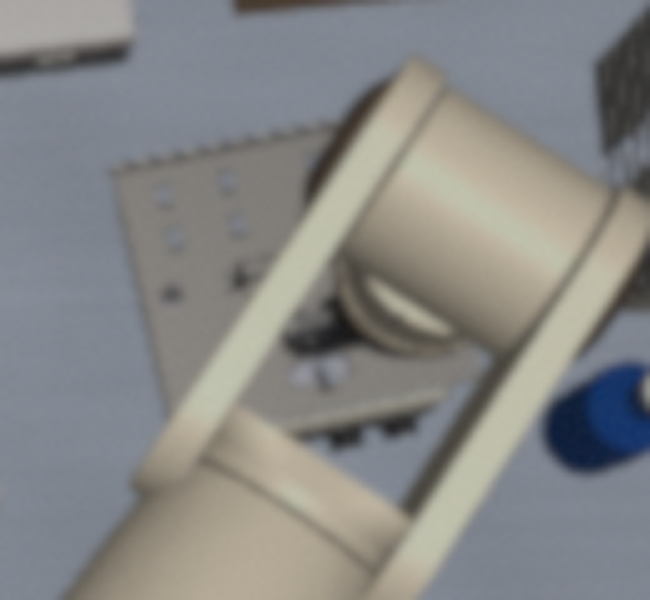

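In both views the wing lies across the slot and the platform is flat, with nothing touching it. Handing in.

Call:
servo_tool(
  increments=[
    {"slide": [0,0,0],"twist": [0,0,0],"grip": 0.5},
    {"slide": [0,0,0],"twist": [0,0,0],"grip": 0.5},
    {"slide": [0,0,0],"twist": [0,0,0],"grip": 0.5},
    {"slide": [0,0,0],"twist": [0,0,0],"grip": 0.5},
    {"slide": [0,0,0],"twist": [0,0,0],"grip": 0.5},
    {"slide": [0,0,0],"twist": [0,0,0],"grip": 0.5},
    {"slide": [0,0,0],"twist": [0,0,0],"grip": 0.5},
    {"slide": [0,0,0],"twist": [0,0,0],"grip": 0.5},
  ],
)

```text
time_s: 27.2
position: [0.4778, -0.2592, 0.2701]
eef_rot: [[0.194, -0.981, -0.0], [-0.981, -0.194, 0.0], [-0.0, 0.0, -1.0]]
wrist_force: [0.0, -0.3, 0.6]
finger_gap: 0.0425
```

```bash
python3 -c "
from rig import *
print(get_obs()['position'],get_obs()['wrist_force']); print(close_job())"
```

```text
[ 0.47784204 -0.25923646  0.27009297] [ 0.02207448 -0.29651135  0.59315874]
the job is handed in; nothing more can be done
None
```

I fitted the platform on the mixer, turned the wing fastener to its locked position and handed the job in at about 27 s; no verdict was reported.

**Platform:** I picked it up by the handle, lined its holes up with the pegs using the scene camera, and lowered it in small steps. There was no contact force until it seated. It touched down at TCP height 0.1529 m against an expected 0.153 m, with about 9 N of contact force.

**Wing:** I gripped it and turned it clockwise to about 88°, judged from the gripper's heading when it let go. The wing joint itself cannot be read directly.

**Last checks:** The final pictures show the platform flat with the left peg up through its hole (both pegs in the scene view) and the wing across the slot. The gripper is well clear and the wrist force is about zero. I did not measure the bystanders again, but none looked moved in the parts of the pictures I viewed.

**What disagreed or failed:**
- The two cameras differed by 2 to 4 mm, so I aligned within the scene camera only.
- One move call was refused for a missing field and was resent.
- One measuring script failed once the pegs filled the holes.

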